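Set two check balls in a valve plate, then hold out the worn ball in its dish

ROBOT

A 6-joint arm with a two-finger parallel gripper is mounted at the origin on the work surface. World frame = base frame: x ahead of the robot, y to its left, z up, the work surface at z = 0. Lengths are in m, angles in rad, forces in N, time in s.
With the tool pointing down it reaches from about 0.4 to 0.925 m from the base axis. Payload 3.4 kg.
Tool frame: the origin (TCP) lies on the centre line of the jaws, within the pads' length; the fingertips stand 8 mm ahead of it and the grasp point (between the pads) lies 11 mm behind it; x points along the fingers, y is the direction in which the jaws open and shut, and the axes are right-handed (so a half turn about x gives the same grasp; the last joint's range is limited). The gripper opens to 85 mm and grips with 20 to 120 N. Pads are 22 mm wide; open, the fingers measure 114 mm over their backs; the gripper's body (76 mm by 85 mm) begins 54 mm behind the grasp point. The pads swing forward as they close: fully open they stand 13 mm farther back than shut.
Start: joints at [-1.315, 0.307, 1.506, -0, 1.328, -0.073], TCP at [0.186, -0.544, 0.239] pointing down, gripper open.
Joint ranges: [-3.12, 3.12], [-1.05, 2.28], [0.14, 2.33], [-1.42, 4.57], [0.1, 2.73], [-2.68, 2.68]. Speed limits (rad/s): [2.57, 2.57, 3.14, 3.14, 3.14, 3.14].

INTERFACE

Orientations are given as [roll, pitch, yaw] about the fixed x, y, z axes, in that order (R = Rz(yaw) Ry(pitch) Rx(roll)).
In Python, from rig import bot gives the robot as it stands.
- The arm moves only by the tool play_rows, never from a script. Its argument "series" is a list of rows, each a list of 7 numbers: the turn, a rotation vector about the tool's x, y, z in degrees, then the shift along the tool's x, y, z in m, then the finger opening in m, from 0 to 0.0854. A call has 1 to 8 rows; each row shifts and turns the commanded pose from where the row before left it, along the tool's axes as they then stand; what a row does not reach is not made up. A row lasts 1/10 s, in which the tool goes at most 50 mm and 8.59 degrees, less where a joint would pass 70% of its speed; a pose out of reach is approached as far as the arm can. A call with a gripper value outside its range is refused whole. The fingers move at their own pace and stop on an object; "newtons" is the grip in N (left out, the last holds). Time passes only in rows, so rows that do not move let the fingers close. It gives the time, the measured TCP pose, the force and the opening at its end, in the units of the state.
- bot.sense(): the state, without advancing time (a new reading comes with each control period).
- bot.read_camera(name): name is "scene" or "side" or "wrist"; returns the picture (384x512x3 uint8, blue, green, red); there is no depth.
- bot.get_calibration(name): a dict with "K" (3x3 intrinsics, pixels), "dist_coeffs" ([k1, k2, p1, p2, k3] as OpenCV has them; the pictures are not rectified), "position" and "attitude" of the camera in the world; the wrist camera has in their place "hand_eye" (4x4, takes a point from camera to tool coordinates, whose origin is the TCP and whose axes are the tool frame's). Camera axes: x right, y up, looking along -z (the intrinsics and any distortion apply to the point x, -y, -z); pixel columns grow to the right and rows downward; lengths in m; the calibration is good to about 2 mm. A picture is of the moment at which its call begins: read the wrist's pose just before it. get_calibration takes no time and is no camera call.
- bot.job_done(): hands the job in, once; it reports no verdict.
Trained networks look in the newest picture that a camera, given by its name, has taken for a name from the list of things; names that differ only in an ending like _2 or _b are one class to them, and where a whole thing is asked for, a point or a joint stands for the part that bears it (a point fixed in the world has none). Each returns a list of dicts, best first, with "confidence" (0 to 1); they miss things now and then, are a little off and sometimes report something else, mostly with a low value. They report only what shows in the picture. A call takes as long as a camera call. They do not tell look-alikes from the thing itself.
- bot.find_in(name, camera): "at" ([x, y, z] in m, in world coordinates, good to about 4 mm: the middle of the surface that is visible of it).
The state is a dict: "time": time; "q": joint angles; "qvel": joint speeds; "joint_efforts": joint torques, N m; "position": TCP position; "tcp_rot": TCP orientation; "force": force on the tool from outside, world axes, zero at the start; "torque": the same for the moment, N m; "gripper_width": finger opening in m.
Only numpy, scipy, OpenCV 4.12 (cv2) and the standard library are available. Lean on these libraries where they do the work, as an engineer would, in place of code of your own. Each camera call takes 0.05 s, during which the arm holds its last target.

TASK

We are rebuilding a pump in front of a class: set the two new steel balls that are parked on rubber rings gently into the two empty seats of the valve plate, one ball in each. Then take the dish with the worn ball by its handle, lift it clear of the table with the handle still pointing to the side, and only then turn it a quarter turn in the air so that the handle points straight back to the robot's side of the table and the dish straight out to the trainees beyond the far edge; keep the dish level and the worn ball resting in its middle all the while. Leave everything else where it is, and finish still holding the dish out like that, a good hand's width (10 cm or more) above the table and touching nothing else.

Things in the scene. Friction and masses are not known exactly. Their poses are not given: they have to be found in the camera images.
- ball_a_center (a point): centre of a new check ball: bright steel, 30 mm diameter, 110 g, parked on a flat black rubber ring (42 mm outside, 8 mm high, fixed to the table), so its centre starts 19 mm above the table. The two new balls are alike
- ball_b_center (a point): centre of the other new check ball, on its own rubber ring; same sizes
- valve_plate: thick dark steel valve plate lying on the table, fixed, 180 x 120 mm (its own x, y) and 22 mm thick, with six round ball seats (holes of 25 mm through the plate, each in a thin flush brass ring) in two rows of three, 60 mm apart both ways; a 18 mm brass port sticks out 22 mm from the middle of each short side. Four seats already hold a ball, two are empty. Origin: centre of its underside, z up
- seat_a (a point): centre of the mouth of one empty seat, level with the plate's top (22 mm above the table). A ball set in a seat rests on the rim of the hole, its lowest 7 mm sunk in, its centre 8 mm above this point. In the plate's own axes this seat lies at (0, -30) mm, the middle of a row
- seat_b (a point): centre of the mouth of the other empty seat, at (60, 30) mm in the plate's own axes, the end of the other row; same shape
- set_0_center (a point): centre of one of the four 30 mm balls already in their seats; stays there
- set_1_center (a point): centre of one of the four 30 mm balls already in their seats; stays there
- set_2_center (a point): centre of one of the four 30 mm balls already in their seats; stays there
- set_3_center (a point): centre of one of the four 30 mm balls already in their seats; stays there
- dish_mid (a point): middle of the dish: the point, 19 mm above the dish's underside, where the centre of a ball resting in the middle lies. The dish is a shallow round aluminium pan, 139 mm across, 19 mm high at the rim, rising gently from a flat spot of 24 mm diameter in the middle, 4 mm thick there; about 160 g, loose on the table. Its axes: z up; the handle points along its -x
- dish_grip (a point): the place to grip on the dish's handle: on the centre line of the straight black bar handle, 108 mm from the middle of the dish, 30 mm above the dish's underside; axes as the dish, handle along x. The grip bar is 16 mm wide, 16 mm high and 85 mm long (81 to 166 mm from the middle of the dish), with flat sides
- worn_ball_center (a point): centre of the worn check ball, steel, also 30 mm diameter, 110 g, lying loose in the middle of the dish; it rolls if the dish is tilted by more than a few degrees or jerked
- trainee_side (a point): a point on the table top straight ahead of the robot, on the trainees' side, 155 mm short of the table's far edge; nothing is there to see; axes as the robot's base (x away from the robot, y to its left, z up)
- hardener_tin: bystander: small white tin with a cap, 60 mm across, 73 mm high; origin at the centre of its underside
- activator_tin: bystander: white tin with a cap, 52 mm across, 93 mm high; origin at the centre of its underside
- cup: bystander: red cup, 72 mm across at the rim, 82 mm high; origin at the centre of its underside
- wrench: bystander: steel open-ended wrench, 170 mm long, lying flat; origin at its middle, underside; its length along x
- putty_knife: bystander: putty knife with an orange handle, 230 mm long, lying flat; origin at its middle, underside; its length along x
- tape: bystander: roll of tape, 96 mm across, 50 mm high, lying flat; origin at the centre of its underside
There are look-alikes about, which are no part of the job. Leave any pink look-alike of the part that bears ball_a_center alone.

How it is judged:
By the outcome, as a careful person would: the job done as asked, in the order asked, and still so for the second after the job is handed in, while the arm keeps its last pose, push and grip.
It also fails if it takes over 61 s, if anything falls off the work surface, if the arm or the gripper's body presses on something with over 40 N, if the wrist force passes 120 N, or if a joint passes its speed limit or range.

## Working session

There is one attempt and no reset: what is moved stays moved. The work goes in short steps, Python scripts to look and compute and a tool call to move; the robot and the scene stay as the last step left them, time stands still between calls to the robot, and variables do not carry over. Pictures are saved under pics/ and viewed, and the job is handed in when it is done.

Besides the shell and the picture viewer there is one more tool, called after "Request:" by a JSON object that holds its "op" and its "data", one argument or row to a line. play_rows: Moves the arm, as the interface text tells. Its arguments: {"type":"object","properties":{"series":{"type":"array","items":{"type":"array","items":{"type":"number"}}},"newtons":{"type":"number"}},"required":["series"]}

```bash
ls; mkdir -p pics; python3 - <<'E'
from rig import bot
import cv2
print(bot.sense())
for n in ["scene","side","wrist"]:
    im=bot.read_camera(n); cv2.imwrite(f"pics/{n}0.png",im)
    print(n,bot.get_calibration(n))
E
```

```text
pics
{'time': 0.0, 'q': array([-1.31447223e+00,  3.07564881e-01,  1.50769432e+00, -1.27674787e-05,
        1.32838194e+00, -7.35052287e-02]), 'qvel': array([ 0.00054485,  0.00073586,  0.00059089,  0.00055736,  0.00139647,
       -0.00233423]), 'joint_efforts': array([ 2.48719902e-03, -4.57546628e+01, -2.51921135e+01,  1.62756724e-04,
        1.36176127e-02,  3.79414473e-06]), 'position': array([ 0.18602666, -0.54334911,  0.23837777]), 'tcp_rot': array([-1.63825429,  1.56874781,  1.83317077]), 'force': array([ 0.40335703,  0.23910523, -0.26989518]), 'torque': array([-0.01487   , -0.00584226, -0.00039035]), 'gripper_width': 0.0856141831498909}
scene {'K': array([[377.14714569,   0.        , 254.43204426],
       [  0.        , 377.14714569, 201.05744465],
       [  0.        ,   0.        ,   1.        ]]), 'dist_coeffs': array([0.0229178, 0.       , 0.       , 0.       , 0.       ]), 'position': array([1.2719229 , 0.43932914, 0.80815002]), 'attitude': array([0.85979036, 0.01006107, 2.18976519])}
side {'K': array([[350.47360067,   0.        , 252.58746163],
       [  0.        , 350.47
[... 191 characters left out ...]
703, 0.40621906, 0.72959656]), 'attitude': array([ 0.70913055,  0.00838622, -2.52154257])}
wrist {'K': array([[284.10961719,   0.        , 253.35875713],
       [  0.        , 284.10961719, 190.43049476],
       [  0.        ,   0.        ,   1.        ]]), 'dist_coeffs': array([-0.05437191,  0.        ,  0.        ,  0.        ,  0.        ]), 'hand_eye': array([[ 1.66594105e-04,  3.11300471e-01, -9.50311522e-01,
        -1.34873242e-01],
       [ 9.99999906e-01,  3.28311293e-04,  2.82852036e-04,
        -1.92042856e-04],
       [ 4.00049977e-04, -9.50311480e-01, -3.11300387e-01,
        -7.96724549e-02],
       [ 0.00000000e+00,  0.00000000e+00,  0.00000000e+00,
         1.00000000e+00]])}
```

View pics/scene0.png

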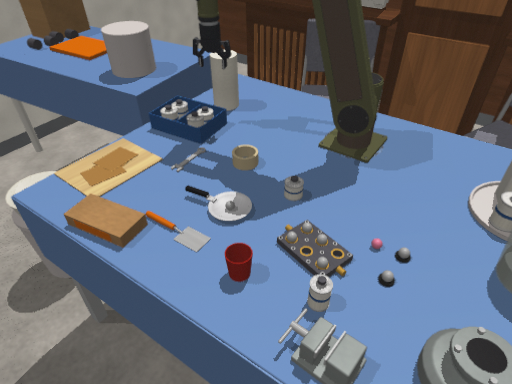

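View pics/side0.png

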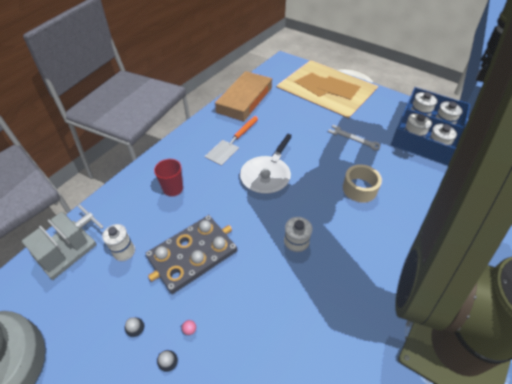

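View pics/wrist0.png

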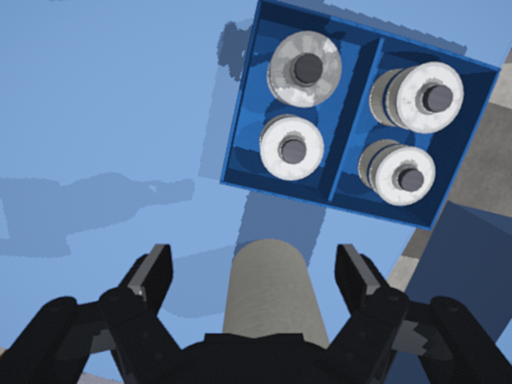

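The scene view shows two steel balls on black rings at about (403,255) and (388,278), and a pink look-alike at (377,243). The plate is at (314,248) and the dish at (230,206), its handle pointing to (190,190). Side view: steel balls at (134,326) and (167,360), pink at (189,328). Next I'll measure.

```bash
cat > h.py <<'E'
import numpy as np, cv2
from scipy.spatial.transform import Rotation as R
from rig import bot
def cam(name, st=None):
    c=bot.get_calibration(name); K=c["K"]; d=c["dist_coeffs"]
    if name=="wrist":
        st=st or bot.sense()
        Rt=R.from_euler("xyz",st["tcp_rot"]).as_matrix(); H=c["hand_eye"]
        return K,d,Rt@H[:3,3]+st["position"],Rt@H[:3,:3]
    return K,d,np.array(c["position"]),R.from_euler("xyz",c["attitude"]).as_matrix()
def ray(C,px):
    K,d,p,Rc=C
    u=cv2.undistortPoints(np.array([[px]],float),K,d)[0,0]
    v=Rc@np.array([u[0],-u[1],-1.0]); return p,v/np.linalg.norm(v)
def onz(C,px,z):
    p,v=ray(C,px); return p+v*(z-p[2])/v[2]
def proj(C,P):
    K,d,p,Rc=C
    P=np.atleast_2d(P); q=(P-p)@Rc; q=q*np.array([1,-1,-1])
    return cv2.projectPoints(q,np.zeros(3),np.zeros(3),K,d)[0][:,0]
def tri(rays):
    A=np.zeros((3,3));b=np.zeros(3)
    for p,v in rays:
        M=np.eye(3)-np.outer(v,v);A+=M;b+=M@p
    x=np.linalg.solve(A,b)
    return x,[np.linalg.norm(np.cross(v,x-p)) for p,v in rays]
E
python3 - <<'E'
from h import *
for cn in ["scene","side"]:
    bot.read_camera(cn); C=cam(cn)
    print(cn)
    for n in ["ball_a_center","valve_plate","seat_a","set_0_center","dish_mid","dish_grip","worn_ball_center","hardener_tin","activator_tin","cup","wrench","putty_knife","tape"]:
        for r in bot.find_in(n,cn): print(n,np.round(r["at"],4),round(r["confidence"],2),proj(C,r["at"])[0].round(0))
E
```

```text
scene
ball_a_center [0.487  0.3644 0.0293] 0.41 [403. 253.]
valve_plate [0.6084 0.1594 0.0189] 0.57 [314. 251.]
valve_plate [ 0.7623 -0.1838  0.003 ] 0.22 [185. 237.]
seat_a [0.6163 0.1571 0.0278] 0.56 [312. 250.]
dish_mid [ 0.6012 -0.1661  0.0163] 0.82 [224. 206.]
dish_grip [ 0.6011 -0.1635  0.0117] 0.89 [225. 207.]
worn_ball_center [ 0.5963 -0.1475  0.0266] 0.55 [230. 205.]
hardener_tin [ 0.4355 -0.0159  0.0445] 0.83 [292. 189.]
activator_tin [0.7487 0.2502 0.0625] 0.72 [321. 292.]
cup [0.783  0.0279 0.0561] 0.71 [237. 261.]
wrench [ 0.4682 -0.4501  0.0051] 0.7 [188. 160.]
putty_knife [ 0.7618 -0.1829  0.003 ] 0.82 [186. 237.]
tape [ 0.367  -0.2645  0.0297] 0.81 [243. 158.]
tape [0.5852 0.3563 0.026 ] 0.37 [387. 277.]
side
ball_a_center [0.4675 0.3634 0.0324] 0.79 [166. 359.]
ball_a_center [0.4784 0.2888 0.0257] 0.72 [189. 326.]
valve_plate [0.5872 0.1632 0.0216] 0.89 [190. 255.]
seat_a [0.592  0.1662 0.0236] 0.72 [187. 254.]
set_0_center [0.606  0.0901 0.0432] 0.5 [203. 225.]
dish_mid [ 0.6025 -0.1625  0.0088] 0.86 [264. 172.]
dish_mid [0.5905 0.1673 0.0266] 0.46 [187. 254.]
dish_mid [0.7265 0.2462 0.0705] 0.28 [116. 238.]
dish_grip [ 0.5994 -0.164   0.012 ] 0.84 [265. 171.]
dish_grip [0.589  0.1665 0.0192] 0.42 [189. 256.]
worn_ball_center [0.7767 0.0244 0.0549] 0.75 [170. 174.]
worn_ball_center [ 0.5876 -0.1483  0.0333] 0.53 [266. 171.]
hardener_tin [ 0.4029 -0.0133  0.0551] 0.79 [300. 233.]
activator_tin [0.723  0.2453 0.0699] 0.82 [118. 239.]
activator_tin [ 0.7527 -0.1821  0.0042] 0.58 [227. 148.]
cup [0.7767 0.025  0.0554] 0.81 [170. 174.]
wrench [ 0.4656 -0.4532  0.0094] 0.62 [352. 135.]
putty_knife [ 0.7525 -0.1809  0.0023] 0.56 [227. 149.]
tape [ 0.3551 -0.2548  0.036 ] 0.56 [361. 183.]
```

```bash
python3 - <<'E'
import cv2
s=cv2.imread("pics/scene0.png"); 
cv2.imwrite("pics/s0a.png",cv2.resize(s[180:320,260:440],None,fx=4,fy=4,interpolation=cv2.INTER_CUBIC))
cv2.imwrite("pics/s0b.png",cv2.resize(s[160:240,160:280],None,fx=6,fy=6,interpolation=cv2.INTER_CUBIC))
s=cv2.imread("pics/side0.png"); 
cv2.imwrite("pics/d0a.png",cv2.resize(s[200:380,90:260],None,fx=3.3,fy=3.3,interpolation=cv2.INTER_CUBIC))
E
```

```text
(no output)
```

View pics/s0a.png

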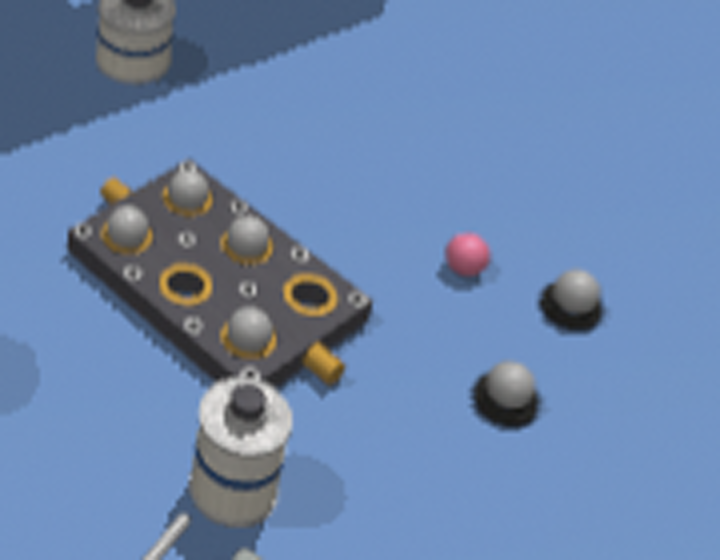

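View pics/d0a.png

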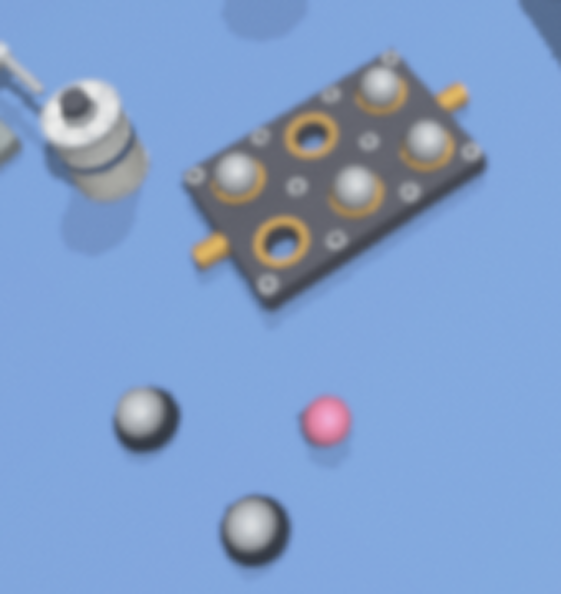

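View pics/s0b.png

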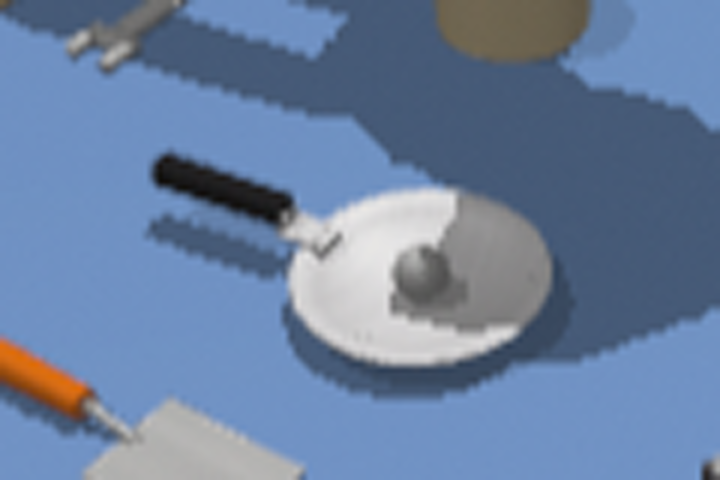

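```bash
python3 - <<'E'
from h import *
S=cam("scene");D=cam("side")
s=lambda x,y:(260+x/4-.4,180+y/4-.4); d=lambda x,y:(90+x/3.3-.35,200+y/3.3-.35); s2=lambda x,y:(160+x/6-.4,160+y/6-.4)
prs={"ballN":(s(511,386),d(142,411)),"ballF":(s(577,292),d(253,524)),"pink":(s(467,255),d(326,420)),
"seatmid":(s(185,284),d(311,136)),"seatend":(s(311,294),d(281,241)),
"screw1":(s(84,231),d(390,58)),"screw2":(s(359,300),d(268,284)),"screw3":(s(248,289),d(297,186)),"screw4":(s(187,239),d(369,141)),
"worn":(s2(421,275),(264.7,174.5))}
for k,(a,b) in prs.items():
    x,e=tri([ray(S,a),ray(D,b)]); print(k,x.round(4),np.round(e,4), onz(S,a,0.022)[:2].round(3),onz(D,b,0.022)[:2].round(3))
a=onz(S,s2(165,170),.030);b=onz(S,s2(290,208),.030);print(a,b,np.linalg.norm(a-b))
E
```

```text
ballN [0.576  0.3551 0.0188] [0.0008 0.0008] [0.579 0.356] [0.574 0.355]
ballF [0.4727 0.3627 0.019 ] [0.0009 0.0009] [0.476 0.364] [0.472 0.362]
pink [0.4803 0.289  0.0164] [0.0001 0.0001] [0.486 0.29 ] [0.478 0.29 ]
seatmid [0.624  0.1429 0.0232] [0.0006 0.0006] [0.623 0.142] [0.625 0.143]
seatend [0.5834 0.2175 0.0242] [0. 0.] [0.581 0.217] [0.584 0.217]
screw1 [0.6216 0.0581 0.0239] [0.0003 0.0003] [0.62  0.058] [0.623 0.057]
screw2 [0.569  0.2459 0.0237] [0.0004 0.0004] [0.568 0.246] [0.57  0.245]
screw3 [0.6036 0.18   0.0239] [0.0001 0.0001] [0.602 0.179] [0.605 0.179]
screw4 [0.5866 0.1227 0.024 ] [0. 0.] [0.585 0.122] [0.588 0.122]
worn [ 0.5913 -0.1502  0.0172] [0.0014 0.0014] [ 0.595 -0.148] [ 0.588 -0.145]
[ 0.61335842 -0.31238108  0.03      ] [ 0.59898254 -0.23431597  0.03      ] 0.07937775471105477
```

```bash
cat >> h.py <<'E'
def Rd(jaw_deg, flip=False):
    # tool down, tool y at jaw_deg in world
    a=np.radians(jaw_deg); x=np.array([0,0,-1.]); y=np.array([np.cos(a),np.sin(a),0]); 
    return np.stack([x,y,np.cross(x,y)],1)
def go(p,jaw=None,st=None):
    st=st or bot.sense(); R0=R.from_euler("xyz",st["tcp_rot"]).as_matrix()
    R1=Rd(jaw) if jaw is not None else R0
    rv=R.from_matrix(R0.T@R1).as_rotvec(degrees=True)
    d=np.array(p)-st["position"]
    print("turn",rv.round(2),"shift in present axes",(R0.T@d).round(4),"after turn",(R1.T@d).round(4))
E
python3 - <<'E'
from h import *
st=bot.sense();R0=R.from_euler("xyz",st["tcp_rot"]).as_matrix();print(R0.round(3))
print("jaw yaw",np.degrees(np.arctan2(R0[1,1],R0[0,1])),"q1,q6",np.degrees(st["q"][[0,5]]))
S=cam("scene"); print(onz(S,(225,106),0))
for j in (117.5,-62.5): go([0.58,0,.3],j)
E
```

```text
[[-0.     0.324 -0.946]
 [-0.    -0.946 -0.324]
 [-1.     0.     0.   ]]
jaw yaw -71.10192994557171 q1,q6 [-75.31500398  -4.21278443]
[ 0.03987187 -0.61597511  0.        ]
turn [171.4  -0.   -0. ] shift in present axes [-0.0607 -0.3872 -0.5488] after turn [-0.0607  0.3007  0.6005]
turn [-8.6  0.  -0. ] shift in present axes [-0.0607 -0.3872 -0.5488] after turn [-0.0607 -0.3007 -0.6005]
```

Request:
{"op": "play_rows", "data": {
  "series": [
    [-8.5,0,0,-0.045,0,0,0.06],
    [0,0,0,-0.002,-0.02,-0.04,0.06],
    [0,0,0,-0.002,-0.0215,-0.043,0.06],
    [0,0,0,-0.002,-0.0215,-0.043,0.06],
    [0,0,0,-0.002,-0.0215,-0.043,0.06],
    [0,0,0,-0.002,-0.0215,-0.043,0.06],
    [0,0,0,-0.002,-0.0215,-0.043,0.06],
    [0,0,0,-0.002,-0.0215,-0.043,0.06]
  ]
}}

```text
time: 2.35
position: [0.383, -0.2729, 0.2986]
tcp_rot: [2.061, 1.57, -0.603]
force: [1.7, -0.7, 0.8]
gripper_width: 0.06
```

```bash
python3 - <<'E'
from h import *
go([0.58,0,.28],-62.5); go([0.55,0.34,.18],-62.5)
E
```

```text
turn [-0.12 -0.02 -0.04] shift in present axes [ 0.0187 -0.1518 -0.3004] after turn [ 0.0186 -0.1511 -0.3007]
turn [-0.12 -0.02 -0.04] shift in present axes [ 0.1185 -0.4676 -0.4301] after turn [ 0.1186 -0.4666 -0.4311]
```

Request:
{"op": "play_rows", "data": {
  "series": [
    [0,0,0,0.002,-0.0215,-0.043,0.06],
    [0,0,0,0.002,-0.0215,-0.043,0.06],
    [0,0,0,0.002,-0.0215,-0.043,0.06],
    [0,0,0,0.002,-0.0215,-0.043,0.06],
    [0,0,0,0.002,-0.0215,-0.043,0.06],
    [0,0,0,0.002,-0.0215,-0.043,0.06],
    [0,0,0,0.002,-0.04,-0.025,0.06],
    [0,0,0,0.01,-0.045,-0.018,0.06]
  ]
}}

```text
time: 3.15
position: [0.5535, 0.0557, 0.2749]
tcp_rot: [2.689, 1.567, 0.025]
force: [0.5, -0.7, 0.2]
gripper_width: 0.0602
```

Request:
{"op": "play_rows", "data": {
  "series": [
    [0,0,0,0.01,-0.042,-0.018,0.05],
    [0,0,0,0.01,-0.042,-0.018,0.05],
    [0,0,0,0.014,-0.042,-0.018,0.05],
    [0,0,0,0.014,-0.042,-0.018,0.05],
    [0,0,0,0.014,-0.042,-0.018,0.05],
    [0,0,0,0.01,-0.02,-0.01,0.05],
    [0,0,0,0,0,0,0.05],
    [0,0,0,0,0,0,0.05]
  ]
}}

```text
time: 3.95
position: [0.5336, 0.3042, 0.2019]
tcp_rot: [0.535, 1.569, -2.127]
force: [-0.1, -0.1, 0.0]
gripper_width: 0.0499
```

```bash
python3 - <<'E'
from h import *
st=bot.sense(); im=bot.read_camera("wrist"); cv2.imwrite("pics/w1.png",im)
print(st["position"],st["tcp_rot"],st["time"])
C=cam("wrist",st)
print(proj(C,[[.576,.3551,.019],[.4727,.3627,.019]]).round(1))
go([0.576,.355,.1],-62.5)
E
```

```text
[0.53363555 0.30416094 0.2019457 ] [ 0.53517849  1.56947113 -2.12676064] 3.95
[[229.9 115.6]
 [185.9 192.4]]
turn [-0.09  0.02 -0.04] shift in present axes [ 0.1024 -0.0265 -0.0611] after turn [ 0.1024 -0.0263 -0.0611]
```

View pics/w1.png

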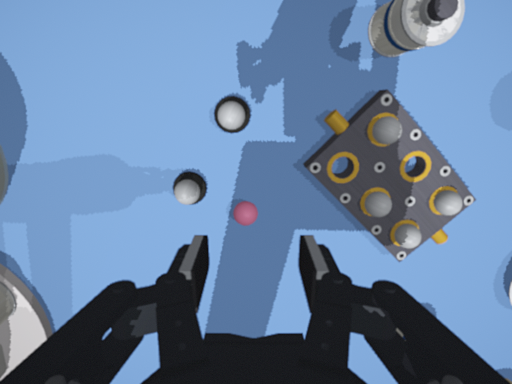

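The wrist view shows both steel balls on black rings at (232,113) and (187,190). The pink look-alike, which has no ring, is at (245,213). The empty seats are at (343,167) and (415,166). All of this matches the predictions to about 2 px.

Request:
{"op": "play_rows", "data": {
  "series": [
    [0,0,0,0.02,-0.01,-0.02,0.05],
    [0,0,0,0.03,-0.01,-0.02,0.05],
    [0,0,0,0.03,-0.0065,-0.021,0.05],
    [0,0,0,0.01,0,0,0.05],
    [0,0,0,0,0,0,0.05]
  ]
}}

```text
time: 4.5
position: [0.5751, 0.3535, 0.1107]
tcp_rot: [0.115, 1.566, -2.549]
force: [-1.7, -1.2, 0.2]
gripper_width: 0.05
```

```bash
python3 - <<'E'
from h import *
st=bot.sense(); im=bot.read_camera("wrist"); cv2.imwrite("pics/w2.png",im)
np.save("st2.npy",np.r_[st["position"],st["tcp_rot"]])
print(st["position"],st["tcp_rot"],st["time"])
C=cam("wrist",st)
print(proj(C,[[.576,.3551,.019],[.4727,.3627,.019]]).round(1))
E
```

```text
[0.57507741 0.35347682 0.11068294] [ 0.11543786  1.56624867 -2.54946564] 4.5
[[252.4 194.4]
 [195.5 282.3]]
```

View pics/w2.png

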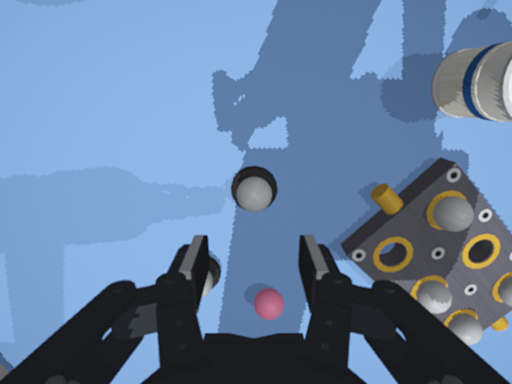

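```bash
cat >> h.py <<'E'
def blob(im,px,r=26):
    x,y=map(int,px); c=im[y-r:y+r,x-r:x+r]; hsv=cv2.cvtColor(c,cv2.COLOR_BGR2HSV)
    m=((hsv[...,1]<60)&(hsv[...,2]>75)).astype(np.uint8)
    n,l,s,ce=cv2.connectedComponentsWithStats(m)
    if n<2: return None
    k=1+np.argmax(s[1:,4]); cs,_=cv2.findContours((l==k).astype(np.uint8),cv2.RETR_EXTERNAL,cv2.CHAIN_APPROX_NONE)
    (u,v),rad=cv2.minEnclosingCircle(max(cs,key=len)); 
    return np.array([x-r+u,y-r+v]),rad,np.array([x-r,y-r])+ce[k],s[k,4]
E
python3 - <<'E'
from h import *
a=np.load("st2.npy"); C2=cam("wrist",dict(position=a[:3],tcp_rot=a[3:]))
C1=cam("wrist",dict(position=np.array([0.53363555,0.30416094,0.2019457]),tcp_rot=np.array([0.53517849,1.56947113,-2.12676064])))
w1=cv2.imread("pics/w1.png");w2=cv2.imread("pics/w2.png")
b1=blob(w1,(231,113));b2=blob(w2,(254,193));b1f=blob(w1,(187,190))
print(b1,b2,b1f)
for f in (0,2):
    print("N",onz(C1,b1[f],.019).round(4),onz(C2,b2[f],.019).round(4),tri([ray(C1,b1[f]),ray(C2,b2[f])]))
    print("F",onz(C1,b1f[f],.019).round(4))
# seats z=.022
print("seats w1",onz(C1,(343.3,166.5),.022).round(4),onz(C1,(415.3,165.5),.022).round(4))
print("seats w2",onz(C2,(393,254),.022).round(4),onz(C2,(482,250.5),.022).round(4))
cv2.imwrite("pics/w1c.png",cv2.resize(w1[80:280,160:480],None,fx=2.5,fy=2.5,interpolation=cv2.INTER_CUBIC))
E
```

```text
(array([230.95070457, 115.12676048]), 14.452213287353516, array([230.75306748, 115.13957055]), np.int32(652)) (array([253.73614693, 194.03166199]), 17.993484497070312, array([253.79296482, 193.86934673]), np.int32(995)) (array([186.5, 192. ]), 13.124505043029785, array([186.70327553, 191.75915222]), np.int32(519))
N [0.5769 0.3543 0.019 ] [0.5768 0.3543 0.019 ] (array([0.57695334, 0.35432561, 0.01944723]), [np.float64(3.933167812454061e-05), np.float64(3.933167812483683e-05)])
F [0.4735 0.3622 0.019 ]
N [0.5768 0.3545 0.019 ] [0.5769 0.3543 0.019 ] (array([0.57691976, 0.35441284, 0.01918319]), [np.float64(0.00010758463991333684), np.float64(0.0001075846399132445)])
F [0.4739 0.3621 0.019 ]
seats w1 [0.5854 0.2156 0.022 ] [0.6257 0.1414 0.022 ]
seats w2 [0.5844 0.2155 0.022 ] [0.6256 0.1401 0.022 ]
```

View pics/w1c.png

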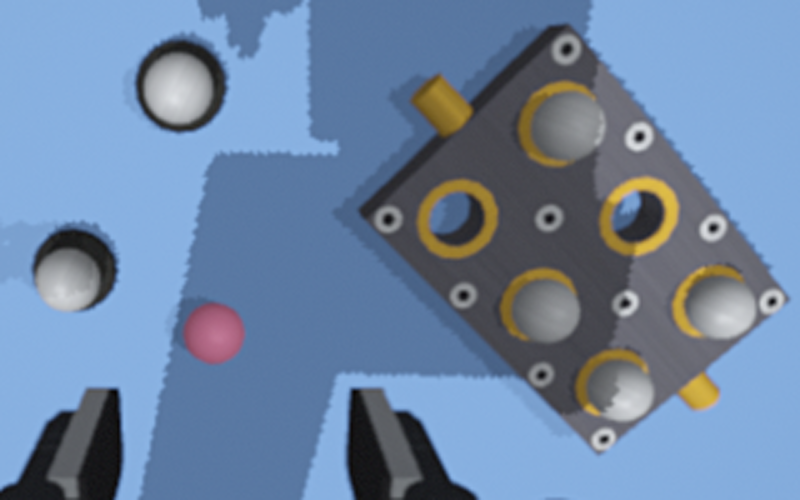

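```bash
python3 - <<'E'
from h import *
H=bot.get_calibration("wrist")["hand_eye"];c=bot.get_calibration("wrist")
C=(c["K"],c["dist_coeffs"],H[:3,3],H[:3,:3])
for x in (-.011,-.004,0,.004,.008):
    print(x,proj(C,[[x,s*.025,z] for s in(-1,1) for z in (-.011,.011)]).round(0).tolist())
print(bot.sense()["gripper_width"])
go([0.577,.3545,.05],-62.5);go([0.577,.3545,.021],-62.5)
w2=cv2.imread("pics/w2.png");cv2.imwrite("pics/w2c.png",cv2.resize(w2[210:340,150:360],None,fx=3.8,fy=3.8,interpolation=cv2.INTER_CUBIC))
E
```

```text
-0.011 [[203.0, 245.0], [206.0, 282.0], [305.0, 245.0], [302.0, 282.0]]
-0.004 [[205.0, 238.0], [208.0, 275.0], [302.0, 238.0], [300.0, 275.0]]
0 [[207.0, 235.0], [209.0, 270.0], [301.0, 235.0], [299.0, 270.0]]
0.004 [[208.0, 231.0], [210.0, 266.0], [300.0, 231.0], [298.0, 266.0]]
0.008 [[209.0, 228.0], [211.0, 262.0], [299.0, 228.0], [297.0, 262.0]]
0.0500785110939234
turn [-0.19  0.12 -0.03] shift in present axes [ 0.0623  0.0001 -0.0017] after turn [ 0.0623  0.0001 -0.0016]
turn [-0.19  0.12 -0.03] shift in present axes [ 0.0913  0.0001 -0.0018] after turn [ 0.0913  0.0001 -0.0016]
```

View pics/w2c.png

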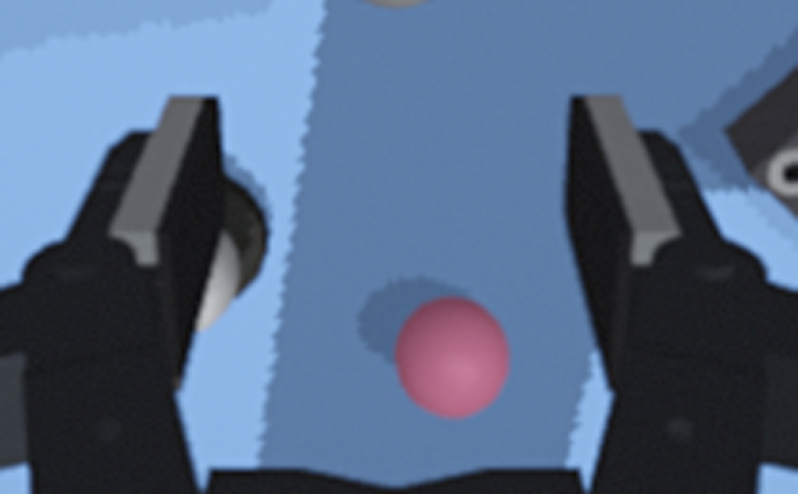

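Request:
{"op": "play_rows", "data": {
  "series": [
    [0,0,0,0.025,0,-0.001,0.05],
    [0,0,0,0.03,0,-0.0006,0.05],
    [0,0,0,0.02,0,0,0.05],
    [0,0,0,0.012,0,0,0.05],
    [0,0,0,0.006,0,0,0.05],
    [0,0,0,0,0,0,0.05],
    [0,0,0,0,0,0,0.05]
  ]
}}

```text
time: 5.25
position: [0.5783, 0.3567, 0.0208]
tcp_rot: [-3.14, 1.568, 0.479]
force: [1.0, -0.3, 0.4]
gripper_width: 0.0503
```

```bash
python3 - <<'E'
from h import *
st=bot.sense(); im=bot.read_camera("wrist"); cv2.imwrite("pics/w3.png",im[130:384,100:400])
print(st["position"],st["force"])
go([0.577,.3545,.0165],-62.5)
E
```

```text
[0.57825742 0.35670417 0.02080911] [ 1.01277567 -0.29786107  0.36243965]
turn [-0.11 -0.15  0.  ] shift in present axes [0.0043 0.0015 0.0022] after turn [0.0043 0.0015 0.0022]
```

View pics/w3.png

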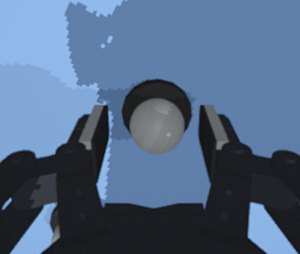

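Request:
{"op": "play_rows", "data": {
  "series": [
    [0,0,0,0.004,0.0015,0.002,0.05],
    [0,0,0,0,0,0,0.05]
  ]
}}

```text
time: 5.5
position: [0.576, 0.3539, 0.0154]
tcp_rot: [0.302, 1.571, -2.361]
force: [-0.5, -0.8, -0.4]
gripper_width: 0.0503
```

```bash
python3 - <<'E'
from h import *
st=bot.sense(); im=bot.read_camera("wrist"); cv2.imwrite("pics/w4.png",im)
C=cam("wrist",st); b=blob(im,(256,252)); print(st["position"],st["qvel"].round(3),b,onz(C,b[0],.019),proj(C,[.577,.3545,.019]))
go([0.577,.3545,.0165],-62.5)
E
```

```text
[0.57597174 0.35388821 0.01543611] [ 0.003  0.003 -0.001  0.002  0.006  0.002] (array([253.88199806, 255.39571953]), 28.6928653717041, array([254.68211347, 253.59809441]), np.int32(2309)) [0.57653517 0.35420097 0.019     ] [[253.78423567 254.48281445]]
turn [-0.11  0.01 -0.  ] shift in present axes [-0.0011 -0.     -0.0011] after turn [-0.0011 -0.     -0.0011]
```

Request:
{"op": "play_rows", "data": {
  "series": [
    [0,0,0,0,0,0,0.026],
    [0,0,0,0,0,0,0.026],
    [0,0,0,0,0,0,0.026],
    [0,0,0,0,0,0,0.026],
    [0,0,0,0,0,0,0.026]
  ],
  "newtons": 30
}}

```text
time: 6.05
position: [0.5766, 0.3543, 0.0159]
tcp_rot: [2.972, 1.57, 0.309]
force: [-0.2, -0.5, 5.7]
gripper_width: 0.0282
```

```bash
python3 - <<'E'
from h import *
st=bot.sense(); im=bot.read_camera("wrist"); cv2.imwrite("pics/w5.png",im[130:384,100:400])
print(st["position"],st["force"],st["gripper_width"])
E
```

```text
[0.5766472  0.35425515 0.01588662] [-0.24411172 -0.53618208  5.70751928] 0.02822100740686072
```

View pics/w5.png

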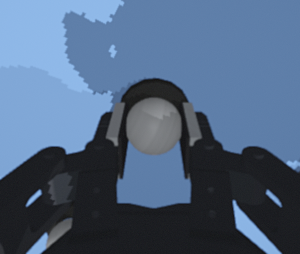

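Request:
{"op": "play_rows", "data": {
  "series": [
    [0,0,0,-0.005,0,0,0.026],
    [0,0,0,-0.015,0,0,0.026],
    [0,0,0,-0.03,0,0,0.026],
    [0,0,0,-0.03,0,0,0.026],
    [0,0,0,0,0,0,0.026]
  ]
}}

```text
time: 6.6
position: [0.5793, 0.3561, 0.1008]
tcp_rot: [-3.107, 1.561, 0.513]
force: [1.2, 0.5, 0.3]
gripper_width: 0.0279
```

```bash
python3 - <<'E'
from h import *
st=bot.sense(); im=bot.read_camera("wrist"); cv2.imwrite("pics/w6.png",im[80:384,80:480]);cv2.imwrite("pics/s6.png",cv2.resize(bot.read_camera("side")[220:384,60:260],None,fx=3,fy=3))
print(st["position"],st["force"],st["gripper_width"])
go([0.5845,.2160,.06],-62.5)
E
```

```text
[0.57934646 0.35609864 0.10082004] [1.17024605 0.46649924 0.26929506] 0.027941851177585533
turn [-0.1  -0.14  0.01] shift in present axes [0.0365 0.1267 0.0569] after turn [0.0367 0.1266 0.057 ]
```

View pics/w6.png

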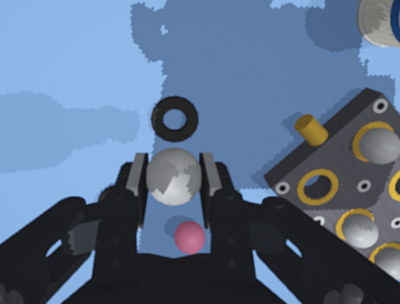

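View pics/s6.png

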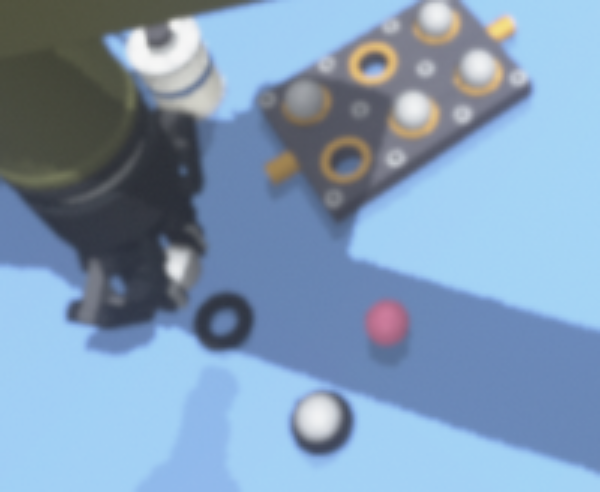

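Request:
{"op": "play_rows", "data": {
  "series": [
    [0,0,0,0,0.02,0.01,0.026],
    [0,0,0,0.005,0.035,0.015,0.026],
    [0,0,0,0.005,0.035,0.015,0.026],
    [0,0,0,0.005,0.025,0.012,0.026],
    [0,0,0,0,0.011,0.005,0.026],
    [0,0,0,0,0,0,0.026],
    [0,0,0,0,0,0,0.026]
  ]
}}

```text
time: 7.4
position: [0.5836, 0.2164, 0.08]
tcp_rot: [-1.388, 1.57, 2.231]
force: [0.0, -0.1, -0.8]
gripper_width: 0.0276
```

```bash
python3 - <<'E'
from h import *
st=bot.sense(); im=bot.read_camera("wrist"); cv2.imwrite("pics/w7.png",cv2.resize(im[80:330,130:430],None,fx=2.5,fy=2.5,interpolation=cv2.INTER_CUBIC))
print(st["position"],st["tcp_rot"],st["force"],st["gripper_width"])
np.save("st7.npy",np.r_[st["position"],st["tcp_rot"]])
C=cam("wrist",st);print(proj(C,[[.5845,.216,.022],[.6255,.141,.022]]))
E
```

```text
[0.58360103 0.21635295 0.0800101 ] [-1.38820825  1.57002795  2.23064306] [ 0.01613716 -0.11465996 -0.83171153] 0.02762903191802384
[[254.81586731 211.04659045]
 [370.82777888 208.36592755]]
```

View pics/w7.png

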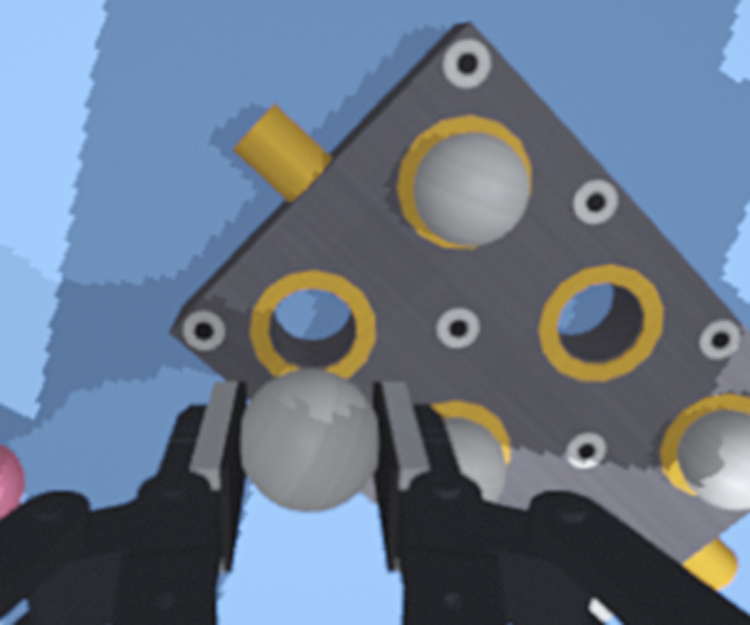

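```bash
python3 - <<'E'
from h import *
a=np.load("st7.npy"); C=cam("wrist",dict(position=a[:3],tcp_rot=a[3:]))
print("seat b",onz(C,(254.8,210.1),.022),"seat a",onz(C,(370.2,209),.022))
im=bot.read_camera("wrist"); st=bot.sense()
print(st["position"],st["tcp_rot"])
H=bot.get_calibration("wrist")
Ct=(H["K"],H["dist_coeffs"],H["hand_eye"][:3,3],H["hand_eye"][:3,:3])
p,v=ray(Ct,(253.8,255.8))
for x in (0,.003,.006): print("ball in tool",p+v*(x-p[0])/v[0])
C=cam("wrist",st); s=onz(C,(254.8,210.1),.022); print(s); go([s[0],s[1],.0275],-62.5,st)
E
```

```text
seat b [0.58515734 0.21635403 0.022     ] seat a [0.62486888 0.14112978 0.022     ]
[0.5838283  0.21733846 0.08038443] [-2.6540896   1.56990634  0.96652596]
ball in tool [ 0.00000000e+00 -5.63563570e-05  1.75299282e-03]
ball in tool [ 3.00000000e-03 -5.18637537e-05  3.56489327e-03]
ball in tool [ 6.00000000e-03 -4.73711504e-05  5.37679372e-03]
[0.58530714 0.21727799 0.022     ]
turn [-0.05 -0.05  0.02] shift in present axes [ 0.0529  0.0008 -0.0012] after turn [ 0.0529  0.0007 -0.0013]
```

Request:
{"op": "play_rows", "data": {
  "series": [
    [0,0,0,0.015,0.001,-0.001,0.026],
    [0,0,0,0.02,0,0,0.026],
    [0,0,0,0.01,0,0,0.026],
    [0,0,0,0.002,0,0,0.026],
    [0,0,0,0.002,0,0,0.026],
    [0,0,0,0.001,0,0,0.026],
    [0,0,0,0,0,0,0.026],
    [0,0,0,0,0,0,0.026]
  ]
}}

```text
time: 8.3
position: [0.5854, 0.2158, 0.031]
tcp_rot: [2.967, 1.57, 0.303]
force: [0.3, 1.2, -1.0]
gripper_width: 0.0278
```

```bash
python3 - <<'E'
from h import *
im=bot.read_camera("wrist"); cv2.imwrite("pics/w8.png",cv2.resize(im[80:330,130:430],None,fx=2.5,fy=2.5,interpolation=cv2.INTER_CUBIC))
for i in range(3):
  st=bot.sense();print(st["position"],st["force"]);bot.read_camera("side")
E
```

```text
[0.58540105 0.21571251 0.03093352] [-0.24514461 -0.06711616 -1.58082143]
[0.58529321 0.21568786 0.03086906] [ 0.0313191   0.12385772 -1.30981146]
[0.58525617 0.21566752 0.03079946] [ 0.13585475 -0.28505684 -0.66365303]
```

View pics/w8.png

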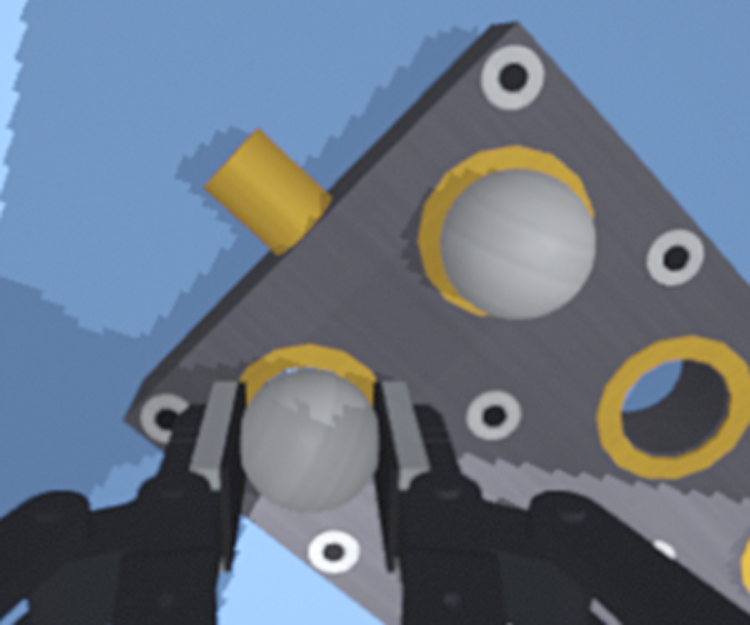

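Request:
{"op": "play_rows", "data": {
  "series": [
    [0,0,0,0.001,0,0,0.026],
    [0,0,0,0.001,0,0,0.026],
    [0,0,0,0.001,0,0,0.026],
    [0,0,0,0,0,0,0.026],
    [0,0,0,0,0,0,0.026]
  ]
}}

```text
time: 9.0
position: [0.5852, 0.2157, 0.0298]
tcp_rot: [2.904, 1.569, 0.241]
force: [-4.6, -1.6, 14.0]
gripper_width: 0.0278
```

```bash
python3 - <<'E'
from h import *
im=bot.read_camera("wrist"); cv2.imwrite("pics/w9.png",cv2.resize(im[200:300,180:330],None,fx=5,fy=5,interpolation=cv2.INTER_CUBIC))
im=bot.read_camera("scene"); cv2.imwrite("pics/s9.png",cv2.resize(im[180:310,250:410],None,fx=4.5,fy=4.5,interpolation=cv2.INTER_CUBIC))
for i in range(3):
  st=bot.sense();print(st["position"],st["force"],st["torque"]);bot.read_camera("side")
E
```

```text
[0.58524447 0.21571304 0.02979119] [-2.99905458 -2.00508289 13.80602284] [-0.22487489  0.69683485  0.00664807]
[0.58524796 0.21568248 0.02978592] [-4.10854487 -1.4920404  13.54307571] [-0.20659111  0.64003787 -0.00345451]
[0.58521369 0.21570077 0.02978433] [-3.45751714 -1.03358101 14.39504309] [-0.2103778   0.66819544 -0.01682774]
```

View pics/w9.png

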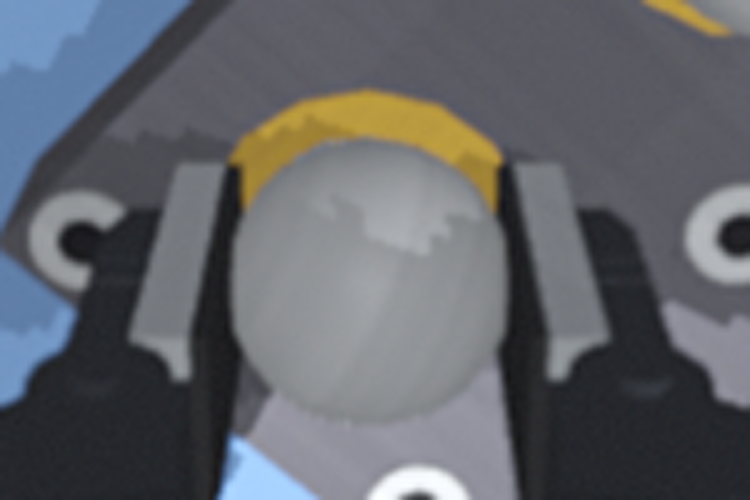

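View pics/s9.png

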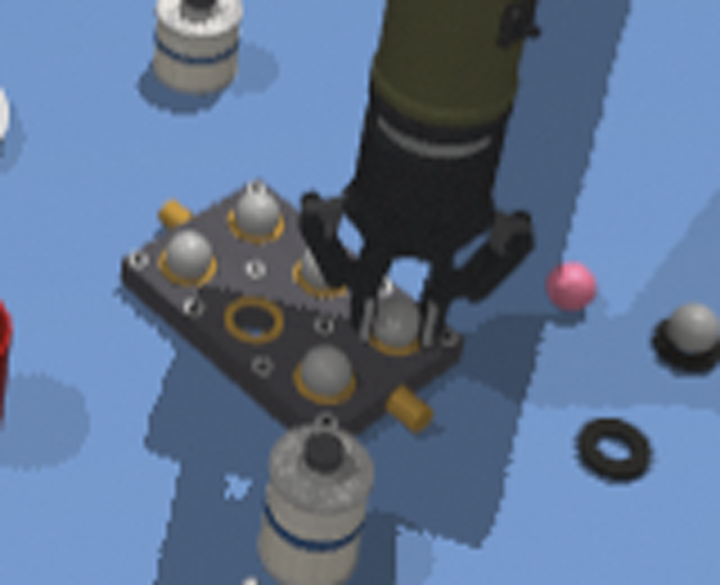

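Request:
{"op": "play_rows", "data": {
  "series": [
    [0,0,0,0,0,0.001,0.026],
    [0,0,0,0,0,0,0.026],
    [0,0,0,0,0,0,0.026]
  ]
}}

```text
time: 9.55
position: [0.5853, 0.2157, 0.0298]
tcp_rot: [3.019, 1.567, 0.356]
force: [-2.3, -0.1, 12.6]
gripper_width: 0.0283
```

Request:
{"op": "play_rows", "data": {
  "series": [
    [0,0,0,-0.001,0,0,0.026],
    [0,0,0,0,0,0,0.034],
    [0,0,0,0,0,0,0.04],
    [0,0,0,0,0,0,0.044],
    [0,0,0,0,0,0,0.044]
  ]
}}

```text
time: 10.05
position: [0.5839, 0.2151, 0.028]
tcp_rot: [-0.135, 1.57, -2.798]
force: [-1.0, -0.2, 1.5]
gripper_width: 0.0437
```

Request:
{"op": "play_rows", "data": {
  "series": [
    [0,0,0,-0.01,0,0,0.044],
    [0,0,0,-0.02,0,0,0.044],
    [0,0,0,-0.03,0,0,0.044],
    [0,0,0,-0.03,0,0,0.044],
    [0,0,0,0,0,0,0.044]
  ]
}}

```text
time: 10.55
position: [0.5871, 0.2161, 0.1232]
tcp_rot: [2.951, 1.562, 0.288]
force: [1.2, 0.2, -0.8]
gripper_width: 0.044
```

```bash
python3 - <<'E'
from h import *
st=bot.sense();im=bot.read_camera("wrist"); cv2.imwrite("pics/w10.png",cv2.resize(im[80:330,100:450],None,fx=2.2,fy=2.2,interpolation=cv2.INTER_CUBIC))
print(st["position"],st["force"],st["gripper_width"],st["time"])
go([0.4737,.3622,.10],-62.5)
E
```

```text
[0.58711616 0.21614763 0.12320025] [ 1.22775317  0.21549265 -0.76102156] 0.044025435847534204 10.55
turn [-0.1  -0.3  -0.06] shift in present axes [ 0.0208 -0.1816  0.0322] after turn [ 0.0212 -0.1817  0.0318]
```

View pics/w10.png

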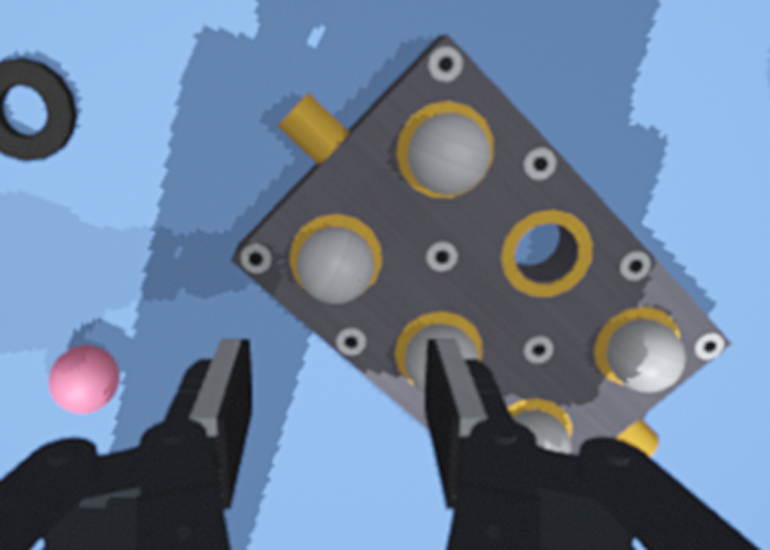

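Ball one is seated in the end seat, at about (253,198) in the wrist frame, evenly ringed by brass. Next is the other ball.

Request:
{"op": "play_rows", "data": {
  "series": [
    [0,0,0,0,-0.035,0.006,0.05],
    [0,0,0,0,-0.045,0.008,0.05],
    [0,0,0,0.005,-0.045,0.008,0.05],
    [0,0,0,0.005,-0.035,0.006,0.05],
    [0,0,0,0.01,-0.0216,0.004,0.05],
    [0,0,0,0,0,0,0.05],
    [0,0,0,0,0,0,0.05]
  ]
}}

```text
time: 11.3
position: [0.4711, 0.3613, 0.0972]
tcp_rot: [0.307, 1.568, -2.355]
force: [-0.7, 0.7, -0.4]
gripper_width: 0.05
```

```bash
python3 - <<'E'
from h import *
st=bot.sense();im=bot.read_camera("wrist"); cv2.imwrite("pics/w11.png",im[80:330,100:450])
C=cam("wrist",st); p=proj(C,[.4737,.3622,.019])[0]; b=blob(im,p); print(p,b); x=onz(C,b[0],.019);y=onz(C,b[2],.019);print(x,y,st["position"])
go([x[0],x[1],.0165],-62.5,st)
E
```

```text
[254.15941763 198.79733773] (array([254.53424644, 198.73972511]), 19.130788803100586, array([254.51332149, 198.54262877]), np.int32(1126))
[0.47388101 0.36195745 0.019     ] [0.47402143 0.36204947 0.019     ] [0.47113213 0.36131965 0.09724649]
turn [-0.01  0.14 -0.05] shift in present axes [ 0.0807  0.0006 -0.0029] after turn [ 0.0807  0.0007 -0.0027]
```

View pics/w11.png

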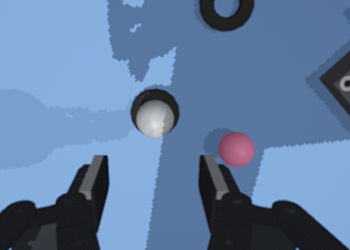

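Request:
{"op": "play_rows", "data": {
  "series": [
    [0,0,0,0.02,0.0007,-0.0027,0.05],
    [0,0,0,0.025,0,0,0.05],
    [0,0,0,0.02,0,0,0.05],
    [0,0,0,0.01,0,0,0.05],
    [0,0,0,0.005,0,0,0.05],
    [0,0,0,0,0,0,0.05],
    [0,0,0,0,0,0,0.05]
  ]
}}

```text
time: 12.05
position: [0.4757, 0.3625, 0.0191]
tcp_rot: [-3.076, 1.569, 0.543]
force: [-0.1, -0.4, 0.4]
gripper_width: 0.0502
```

```bash
python3 - <<'E'
from h import *
st=bot.sense();im=bot.read_camera("wrist"); cv2.imwrite("pics/w12.png",im[80:330,100:450])
C=cam("wrist",st); p=proj(C,[.4739,.362,.019])[0]; b=blob(im,p); print(p,b); x=onz(C,b[0],.019);y=onz(C,b[2],.019);print(x,y,st["position"],st["force"])
go([x[0],x[1],.016],-62.5,st)
E
```

```text
[253.1251372 255.8322829] (array([253., 256.]), 28.0179500579834, array([252.83958603, 255.35230703]), np.int32(2319))
[0.47377636 0.36201251 0.019     ] [0.47409325 0.36227408 0.019     ] [0.47571161 0.36246288 0.01908309] [-0.06475699 -0.44199112  0.41934674]
turn [-0.13 -0.09  0.01] shift in present axes [ 0.0031 -0.0005  0.0019] after turn [ 0.0031 -0.0005  0.0019]
```

View pics/w12.png

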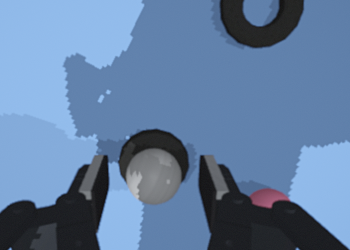

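Request:
{"op": "play_rows", "data": {
  "series": [
    [0,0,0,0.003,-0.0005,0.0017,0.05],
    [0,0,0,0,0,0,0.05],
    [0,0,0,0,0,0,0.026],
    [0,0,0,0,0,0,0.026],
    [0,0,0,0,0,0,0.026],
    [0,0,0,0,0,0,0.026],
    [0,0,0,0,0,0,0.026]
  ]
}}

```text
time: 12.8
position: [0.4734, 0.3619, 0.0158]
tcp_rot: [2.652, 1.57, -0.011]
force: [-0.0, -1.4, 5.8]
gripper_width: 0.0279
```

Request:
{"op": "play_rows", "data": {
  "series": [
    [0,0,0,-0.005,0,0,0.026],
    [0,0,0,-0.015,0,0,0.026],
    [0,0,0,-0.03,0,0,0.026],
    [0,0,0,-0.03,0,0,0.026],
    [0,0,0,0,0,0,0.026],
    [0,0,0,0,0,0,0.026]
  ]
}}

```text
time: 13.4
position: [0.4733, 0.3624, 0.0959]
tcp_rot: [-2.852, 1.569, 0.768]
force: [-0.2, -1.0, -1.7]
gripper_width: 0.028
```

```bash
python3 - <<'E'
from h import *
st=bot.sense();im=bot.read_camera("wrist"); cv2.imwrite("pics/w13.png",im[80:330,100:450])
print(st["position"],st["force"],st["gripper_width"])
go([.625,.1411,.085],-62.5,st)
E
```

```text
[0.47325674 0.3623875  0.09587665] [-0.21788659 -0.97782489 -1.74857672] 0.0279736060589354
turn [-0.1  -0.09  0.03] shift in present axes [ 0.0108  0.2663 -0.0329] after turn [ 0.0109  0.2664 -0.0324]
```

View pics/w13.png

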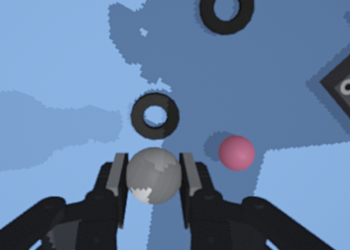

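Request:
{"op": "play_rows", "data": {
  "series": [
    [0,0,0,0,0.025,-0.003,0.026],
    [0,0,0,0,0.045,-0.006,0.026],
    [0,0,0,0,0.047,-0.006,0.026],
    [0,0,0,0.004,0.047,-0.006,0.026],
    [0,0,0,0.004,0.047,-0.006,0.026],
    [0,0,0,0.004,0.037,-0.004,0.026],
    [0,0,0,0,0.0183,-0.0015,0.026],
    [0,0,0,0,0,0,0.026]
  ]
}}

```text
time: 14.25
position: [0.6249, 0.1381, 0.0815]
tcp_rot: [-0.206, 1.568, -2.872]
force: [1.0, 0.4, -1.0]
gripper_width: 0.0278
```

Request:
{"op": "play_rows", "data": {
  "series": [
    [0,0,0,0,0,0,0.026]
  ]
}}

```text
time: 14.35
position: [0.6232, 0.1407, 0.082]
tcp_rot: [-0.611, 1.568, 3.007]
force: [-0.5, 0.3, -1.2]
gripper_width: 0.0276
```

```bash
python3 - <<'E'
from h import *
st=bot.sense(); im=bot.read_camera("wrist"); cv2.imwrite("pics/w14.png",cv2.resize(im[80:330,130:430],None,fx=2.5,fy=2.5,interpolation=cv2.INTER_CUBIC))
print(st["position"],st["tcp_rot"],st["force"],st["gripper_width"])
np.save("st14.npy",np.r_[st["position"],st["tcp_rot"]])
C=cam("wrist",st);print(proj(C,[[.625,.1411,.022]]))
E
```

```text
[0.62316041 0.14072513 0.08204131] [-0.61137716  1.5675914   3.00739756] [-0.51740863  0.31694926 -1.198155  ] 0.027649742780413954
[[254.60474778 208.34308751]]
```

View pics/w14.png

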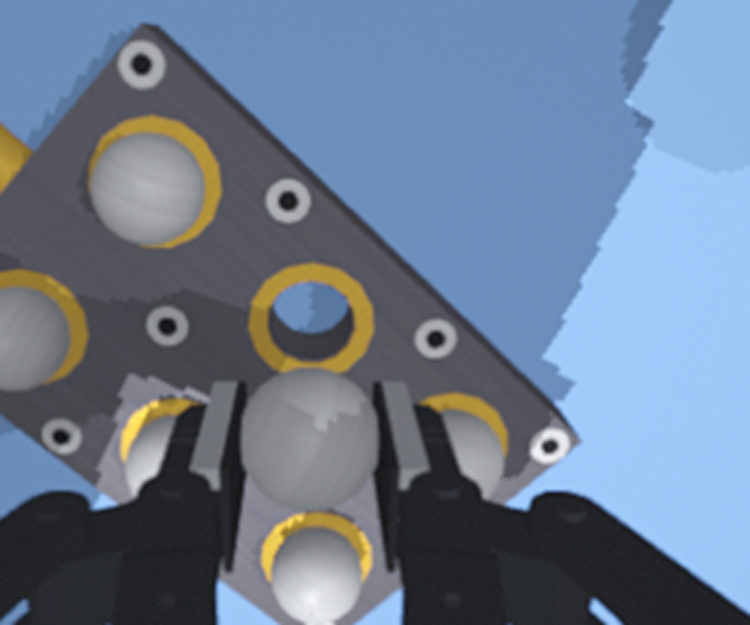

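```bash
python3 - <<'E'
from h import *
a=np.load("st14.npy"); st=dict(position=a[:3],tcp_rot=a[3:])
C=cam("wrist",st); s=onz(C,(254.4,207.5),.022); print(s); go([s[0],s[1],.033],-62.5,st); go([s[0],s[1],.033],-62.5)
E
```

```text
[0.62552394 0.14154141 0.022     ]
turn [-0.16  0.15  0.11] shift in present axes [ 0.049   0.0005 -0.0026] after turn [ 0.049   0.0004 -0.0025]
turn [-0.09  0.13  0.09] shift in present axes [ 0.0494  0.0011 -0.0025] after turn [ 0.0494  0.001  -0.0024]
```

Request:
{"op": "play_rows", "data": {
  "series": [
    [0,0,0,0.015,0.0005,-0.0018,0.026],
    [0,0,0,0.02,0,0,0.026],
    [0,0,0,0.01,0,0,0.026],
    [0,0,0,0.003,0,0,0.026],
    [0,0,0,0.001,0,0,0.026],
    [0,0,0,0,0,0,0.026],
    [0,0,0,0,0,0,0.026]
  ]
}}

```text
time: 15.1
position: [0.6269, 0.1411, 0.035]
tcp_rot: [2.828, 1.569, 0.165]
force: [0.5, 0.7, -1.2]
gripper_width: 0.0281
```

```bash
python3 - <<'E'
from h import *
im=bot.read_camera("wrist"); cv2.imwrite("pics/w15.png",cv2.resize(im[80:330,130:430],None,fx=2.5,fy=2.5,interpolation=cv2.INTER_CUBIC))
for i in range(3):
  st=bot.sense();print(st["position"],st["force"]);bot.read_camera("side")
E
```

```text
[0.62689709 0.14103878 0.03510573] [-0.63081902  0.23044628 -0.51403446]
[0.62684867 0.14095756 0.03505851] [-0.37648668 -0.09029568 -1.16972077]
[0.62677427 0.14090598 0.03500847] [-0.72059494  0.20853081 -2.34244115]
```

View pics/w15.png

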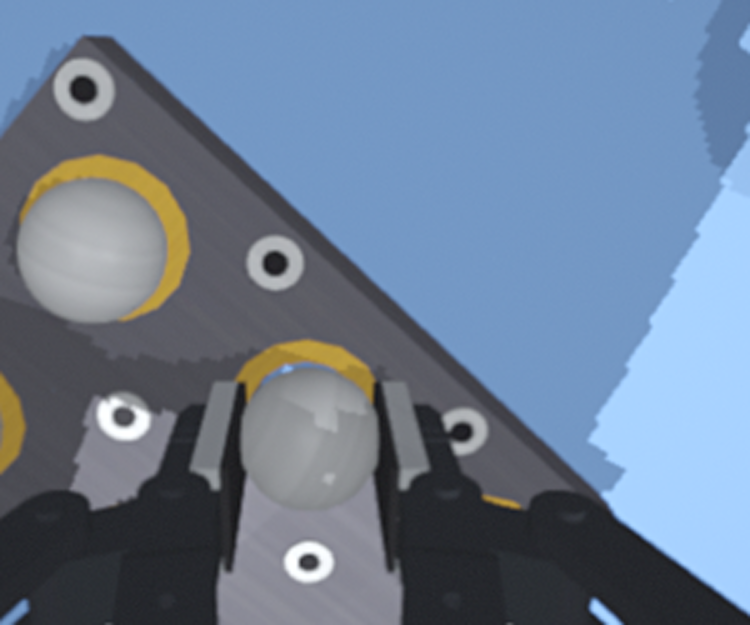

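Request:
{"op": "play_rows", "data": {
  "series": [
    [0,0,0,0.002,-0.0006,0.001,0.026],
    [0,0,0,0.001,0,0,0.026],
    [0,0,0,0,0,0,0.026],
    [0,0,0,0.001,0,0,0.026],
    [0,0,0,0,0,0,0.026],
    [0,0,0,0,0,0,0.026]
  ]
}}

```text
time: 15.9
position: [0.6251, 0.141, 0.0303]
tcp_rot: [-0.03, 1.571, -2.693]
force: [0.1, -0.9, -0.9]
gripper_width: 0.0277
```

Request:
{"op": "play_rows", "data": {
  "series": [
    [0,0,0,0.001,0,0,0.026],
    [0,0,0,0,0,0,0.026]
  ]
}}

```text
time: 16.1
position: [0.6253, 0.141, 0.0298]
tcp_rot: [2.764, 1.57, 0.101]
force: [-0.9, 0.3, 2.7]
gripper_width: 0.028
```

Request:
{"op": "play_rows", "data": {
  "series": [
    [0,0,0,0,0,0,0.03],
    [0,0,0,0,0,0,0.036],
    [0,0,0,0,0,0,0.042],
    [0,0,0,0,0,0,0.044],
    [0,0,0,0,0,0,0.044]
  ]
}}

```text
time: 16.6
position: [0.6251, 0.141, 0.0292]
tcp_rot: [-0.797, 1.571, 2.823]
force: [-0.9, 0.5, -0.2]
gripper_width: 0.0441
```

Request:
{"op": "play_rows", "data": {
  "series": [
    [0,0,0,-0.01,0,0,0.044],
    [0,0,0,-0.02,0,0,0.044],
    [0,0,0,-0.03,0,0,0.044],
    [0,0,0,-0.03,0,0,0.044],
    [0,0,0,-0.03,0,0,0.044],
    [0,0,0,0,0,0,0.044]
  ]
}}

```text
time: 17.2
position: [0.6286, 0.1416, 0.1553]
tcp_rot: [2.822, 1.56, 0.158]
force: [0.2, -0.5, 0.7]
gripper_width: 0.0444
```

```bash
python3 - <<'E'
from h import *
st=bot.sense();im=bot.read_camera("wrist"); cv2.imwrite("pics/w16.png",cv2.resize(im[80:330,100:450],None,fx=2.2,fy=2.2,interpolation=cv2.INTER_CUBIC))
im=bot.read_camera("side"); cv2.imwrite("pics/d16.png",im)
print(st["position"],st["force"],st["gripper_width"],st["time"])
go([0.605,-.20,.20],7.7)
E
```

```text
[0.62862876 0.14156445 0.15525749] [ 0.24526475 -0.48221171  0.65932075] 0.044437072459128056 17.2
turn [-70.3   -0.1   -0.14] shift in present axes [-0.0493  0.2933  0.1752] after turn [-0.0491 -0.0662  0.3352]
```

View pics/w16.png

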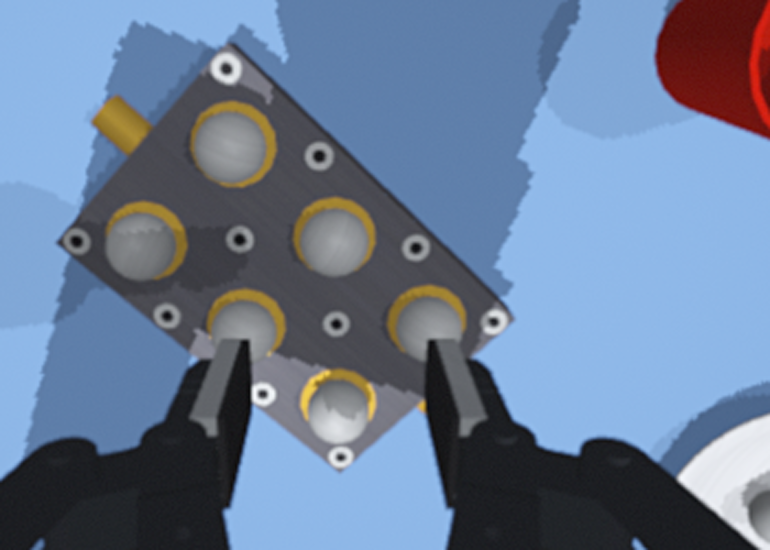

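View pics/d16.png

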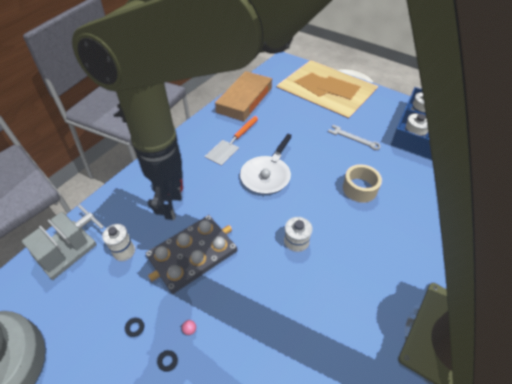

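Both seats are filled; the wrist view shows all six balls ringed evenly. Now the dish: I'll turn the wrist and move over the handle.

Request:
{"op": "play_rows", "data": {
  "series": [
    [-8,0,0,-0.006,0,0,0.06],
    [-8,0,0,-0.006,0,0,0.06],
    [-8,0,0,-0.006,0,0,0.06],
    [-8,0,0,-0.006,0,0,0.06],
    [-8,0,0,-0.006,0,0,0.06],
    [-8,0,0,-0.006,0,0,0.06],
    [-8,0,0,-0.006,0,0,0.06],
    [-8,0,0,-0.006,0,0,0.06]
  ]
}}

```text
time: 18.1
position: [0.6239, 0.1407, 0.1957]
tcp_rot: [-1.444, 1.567, -2.984]
force: [0.3, 0.6, 0.4]
gripper_width: 0.0602
```

Request:
{"op": "play_rows", "data": {
  "series": [
    [-6.3,0,0,0,0,0,0.06],
    [0,0,0,0,-0.01,0.035,0.06],
    [0,0,0,0,-0.01,0.047,0.06],
    [0,0,0,0,-0.01,0.047,0.06],
    [0,0,0,0,-0.01,0.047,0.06],
    [0,0,0,0,-0.01,0.047,0.06],
    [0,0,0,0,-0.01,0.047,0.06],
    [0,0,0,0,0,0.03,0.06]
  ]
}}

```text
time: 18.9
position: [0.6035, -0.1674, 0.1956]
tcp_rot: [-1.736, 1.567, 3.108]
force: [0.5, 0.3, 0.8]
gripper_width: 0.06
```

Request:
{"op": "play_rows", "data": {
  "series": [
    [0,0,0,0,0,0,0.06],
    [0,0,0,0,0,0,0.06]
  ]
}}

```text
time: 19.1
position: [0.6048, -0.1647, 0.1957]
tcp_rot: [-2.2, 1.567, 2.644]
force: [-0.8, -0.6, -0.2]
gripper_width: 0.0602
```

```bash
python3 - <<'E'
from h import *
st=bot.sense();im=bot.read_camera("wrist"); cv2.imwrite("pics/w17.png",im)
np.save("st17.npy",np.r_[st["position"],st["tcp_rot"]])
print(st["position"],st["qvel"].round(3),st["gripper_width"],st["time"])
go([0.606,-.257,.12],7.7)
E
```

```text
[ 0.6048006  -0.16474873  0.19568928] [ 0.032 -0.011  0.009  0.005  0.004 -0.001] 0.060194172234180936 19.1
turn [-0.04 -0.12  0.14] shift in present axes [ 0.0758 -0.0111  0.0927] after turn [ 0.0759 -0.0114  0.0925]
```

View pics/w17.png

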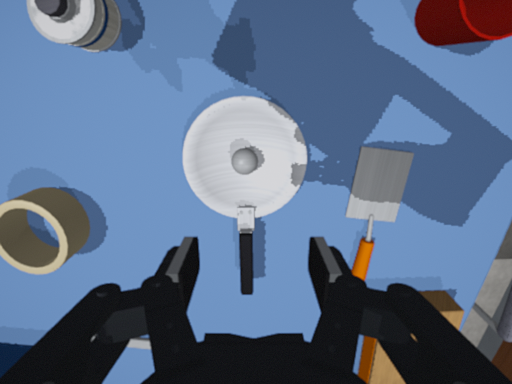

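```bash
python3 - <<'E'
from h import *
im=cv2.imread("pics/w17.png");a=np.load("st17.npy");st=dict(position=a[:3],tcp_rot=a[3:]);C=cam("wrist",st)
cv2.imwrite("pics/w17c.png",cv2.resize(im[90:310,170:320],None,fx=2.7,fy=2.7,interpolation=cv2.INTER_CUBIC))
g=cv2.cvtColor(im,cv2.COLOR_BGR2GRAY)
P=[]
for r in (240,250,260,270,280,288):
    row=g[r,225:270]; xs=np.where(row<40)[0]+225; xs=xs[(xs>236)&(xs<258)]; c=(xs.min()+xs.max())/2; w=onz(C,(c,r),.038); P.append(w); print(r,xs.min(),xs.max(),w.round(4))
P=np.array(P); d=P[-1]-P[0]; print("handle dir yaw",np.degrees(np.arctan2(d[1],d[0])))
b=blob(im,(245,160),16); print(b)
print("ball",onz(C,(245,160.5),.019),"dish rim centre",onz(C,(245,157),.019))
for p in ((362,245),(362,300),(360,340)): print("putty",onz(C,p,.012))
E
```

```text
240 240 251 [ 0.6051 -0.2409  0.038 ]
250 240 251 [ 0.6067 -0.2538  0.038 ]
260 241 251 [ 0.6089 -0.2671  0.038 ]
270 241 251 [ 0.6106 -0.2808  0.038 ]
280 241 251 [ 0.6123 -0.2948  0.038 ]
288 242 251 [ 0.6144 -0.3064  0.038 ]
handle dir yaw -81.91288393287627
(array([244.5, 159.5]), 21.92041015625, array([244.5, 159.5]), np.int32(1024))
ball [ 0.59303893 -0.15270248  0.019     ] dish rim centre [ 0.59255227 -0.14876856  0.019     ]
putty [ 0.75371971 -0.24267605  0.012     ]
putty [ 0.77604088 -0.32588     0.012     ]
putty [ 0.79239175 -0.39644616  0.012     ]
```

View pics/w17c.png

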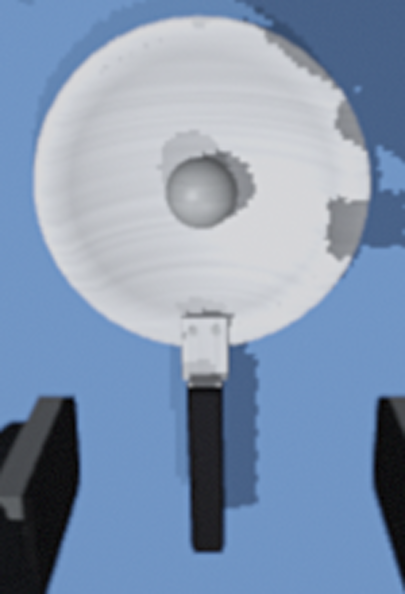

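Request:
{"op": "play_rows", "data": {
  "series": [
    [-0.4,0,0,0.01,-0.002,0.02,0.045],
    [0,0,0,0.02,-0.003,0.025,0.045],
    [0,0,0,0.025,-0.003,0.025,0.04],
    [0,0,0,0.02,-0.002,0.0225,0.036],
    [0,0,0,0.01,0,0,0.036],
    [0,0,0,0,0,0,0.036],
    [0,0,0,0,0,0,0.036]
  ]
}}

```text
time: 19.85
position: [0.6089, -0.2555, 0.1124]
tcp_rot: [-2.781, 1.57, 2.074]
force: [-1.0, 0.5, 0.2]
gripper_width: 0.0361
```

```bash
python3 - <<'E'
from h import *
st=bot.sense();im=bot.read_camera("wrist"); cv2.imwrite("pics/w18.png",cv2.resize(im,None,fx=1.5,fy=1.5))
cv2.imwrite("pics/w18r.png",im)
np.save("st18.npy",np.r_[st["position"],st["tcp_rot"]])
print(st["position"],st["qvel"].round(3),st["gripper_width"],st["time"])
C=cam("wrist",st)
print("grip->px",proj(C,[[0.6074,-.2569,.038],[.592,-.15,.019]]))
go([0.6074,-.2569,.021],8.1)
E
```

```text
[ 0.60894013 -0.2554613   0.11239904] [ 0.002 -0.02  -0.019 -0.005 -0.003 -0.002] 0.03610445329452314 19.85
grip->px [[251.64563107 205.88276039]
 [251.43985349  60.80026574]]
turn [ 0.09 -0.   -0.05] shift in present axes [ 0.0921 -0.0022  0.0008] after turn [ 0.0921 -0.0021  0.0008]
```

View pics/w18.png

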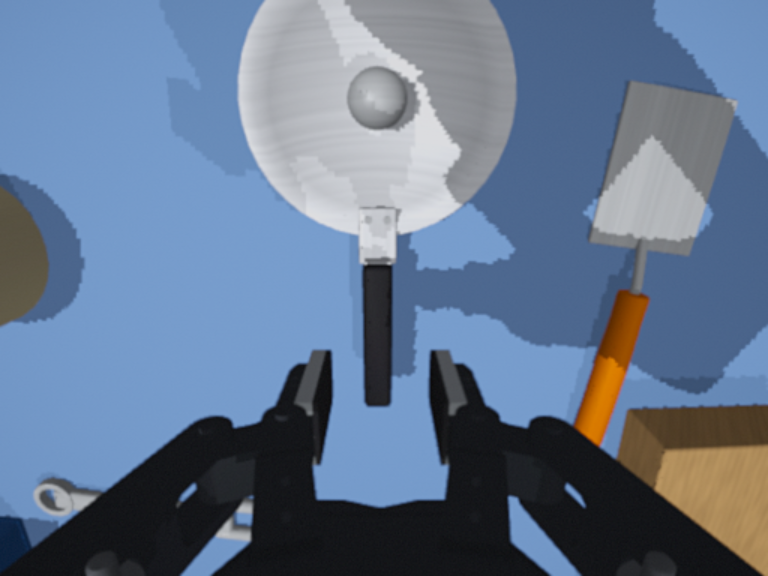

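```bash
python3 - <<'E'
from h import *
def L(n): a=np.load(n); return cam("wrist",dict(position=a[:3],tcp_rot=a[3:]))
A,B=L("st17.npy"),L("st18.npy")
for k,p,q,z in (("start",(246,234),(251.7,176.2),.038),("end",(247,293.3),(252,269.5),.038),("ball",(244.7,160.5),(251.3,64.7),.019)):
    x,e=tri([ray(A,p),ray(B,q)]); print(k,x.round(4),np.round(e,4),onz(A,p,z).round(4),onz(B,q,z).round(4))
E
```

```text
start [ 0.6043 -0.2325  0.0393] [0.0003 0.0003] [ 0.6047 -0.2332  0.038 ] [ 0.604  -0.2329  0.038 ]
end [ 0.6164 -0.3182  0.0327] [0. 0.] [ 0.6159 -0.3141  0.038 ] [ 0.6159 -0.3147  0.038 ]
ball [ 0.5925 -0.1527  0.0192] [0.0002 0.0002] [ 0.5927 -0.1527  0.019 ] [ 0.5923 -0.1527  0.019 ]
```

Request:
{"op": "play_rows", "data": {
  "series": [
    [0,0,0,0.02,-0.0014,0.004,0.036],
    [0,0,0,0.025,0,0,0.036],
    [0,0,0,0.02,0,0,0.036],
    [0,0,0,0.01,0,0,0.036],
    [0,0,0,0.005,0,0,0.036],
    [0,0,0,0,0,0,0.036],
    [0,0,0,0,0,0,0.036]
  ]
}}

```text
time: 20.6
position: [0.6089, -0.2617, 0.0335]
tcp_rot: [0.96, 1.569, -0.469]
force: [-0.5, -0.1, -0.2]
gripper_width: 0.0361
```

```bash
python3 - <<'E'
from h import *
st=bot.sense();im=bot.read_camera("wrist"); cv2.imwrite("pics/w19.png",cv2.resize(im,None,fx=1.5,fy=1.5))
print(st["position"],st["force"],st["qvel"].round(3),st["gripper_width"],st["time"])
go([0.6077,-.2596,.020],8.1)
E
```

```text
[ 0.60891027 -0.26165874  0.03348626] [-0.51820722 -0.13988721 -0.2066916 ] [-0.003 -0.004 -0.002 -0.    -0.002 -0.   ] 0.03610924717672755 20.6
turn [ 0.01  0.07 -0.11] shift in present axes [ 0.0136 -0.0009 -0.0024] after turn [ 0.0136 -0.0009 -0.0023]
```

View pics/w19.png

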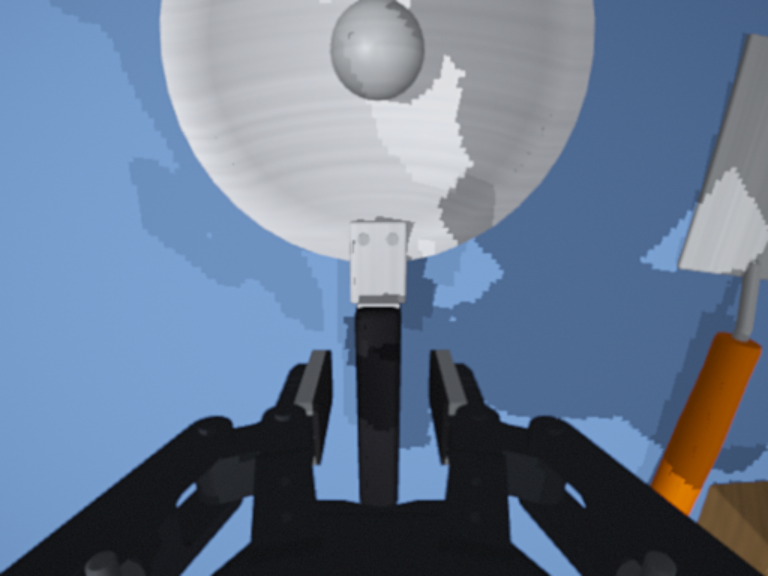

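Request:
{"op": "play_rows", "data": {
  "series": [
    [0,0,0,0.006,-0.0006,-0.002,0.036],
    [0,0,0,0.0055,0,0,0.036],
    [0,0,0,0.002,0,0,0.036],
    [0,0,0,0,0,0,0.03],
    [0,0,0,0,0,0,0.024],
    [0,0,0,0,0,0,0.022],
    [0,0,0,0,0,0,0.022]
  ],
  "newtons": 20
}}

```text
time: 21.35
position: [0.6073, -0.2598, 0.0189]
tcp_rot: [0.981, 1.57, -0.448]
force: [0.3, -0.2, 0.3]
gripper_width: 0.0219
```

```bash
python3 - <<'E'
from h import *
st=bot.sense();im=bot.read_camera("wrist"); cv2.imwrite("pics/w20.png",cv2.resize(im[180:384,150:360],None,fx=3,fy=2.9,interpolation=cv2.INTER_CUBIC))
print(st["position"],st["force"],st["qvel"].round(3),st["gripper_width"],st["time"])
go([0.6077,-.2596,.020],8.1)
E
```

```text
[ 0.60730013 -0.25975887  0.0189489 ] [ 0.34777152 -0.23379557  0.30401895] [ 0.001 -0.003  0.002  0.001  0.001  0.001] 0.021927685742305872 21.35
turn [-0.    0.01 -0.02] shift in present axes [-0.001   0.0004 -0.    ] after turn [-0.001   0.0004 -0.    ]
```

View pics/w20.png

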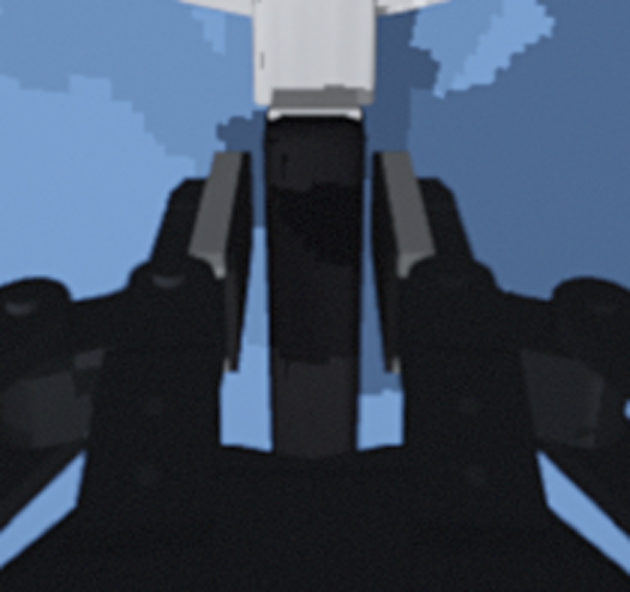

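Request:
{"op": "play_rows", "data": {
  "series": [
    [0,0,0,-0.001,0.0003,0,0.019],
    [0,0,0,0,0,0,0.017],
    [0,0,0,0,0,0,0.016],
    [0,0,0,0,0,0,0.015],
    [0,0,0,0,0,0,0.014],
    [0,0,0,0,0,0,0.013]
  ],
  "newtons": 20
}}

```text
time: 22.0
position: [0.6077, -0.2597, 0.0199]
tcp_rot: [1.023, 1.57, -0.406]
force: [0.2, 0.1, 1.6]
gripper_width: 0.0155
```

```bash
python3 - <<'E'
from h import *
st=bot.sense()
print(st["position"],st["force"],st["torque"],st["gripper_width"],st["time"])
E
```

```text
[ 0.6076536  -0.25966825  0.01994976] [0.23563771 0.12582286 1.57276914] [ 0.02182997 -0.0307831  -0.00424361] 0.015464648475122663 22.0
```

Gripped gently. I'll now raise the grip force in steps.

Request:
{"op": "play_rows", "data": {
  "series": [
    [0,0,0,-0.0002,0,0,0.012],
    [0,0,0,0,0,0,0.01],
    [0,0,0,0,0,0,0.01]
  ],
  "newtons": 60
}}

```text
time: 22.3
position: [0.6076, -0.2597, 0.0201]
tcp_rot: [1.039, 1.57, -0.391]
force: [1.1, -0.8, 1.1]
gripper_width: 0.015
```

Request:
{"op": "play_rows", "data": {
  "series": [
    [0,0,0,-0.0002,0,0,0.008],
    [0,0,0,0,0,0,0.008],
    [0,0,0,0,0,0,0.008]
  ],
  "newtons": 110
}}

```text
time: 22.6
position: [0.6076, -0.2597, 0.0202]
tcp_rot: [0.941, 1.57, -0.489]
force: [1.4, -0.7, 0.7]
gripper_width: 0.0141
```

```bash
python3 - <<'E'
from h import *
st=bot.sense();im=bot.read_camera("wrist"); cv2.imwrite("pics/w21.png",im)
print(st["position"],st["force"],st["torque"],st["gripper_width"],st["time"])
E
```

```text
[ 0.60760295 -0.25965176  0.02022979] [ 1.36236813 -0.6673209   0.69945315] [-0.03675046 -0.15091653 -0.03804513] 0.014076248239456952 22.6
```

View pics/w21.png

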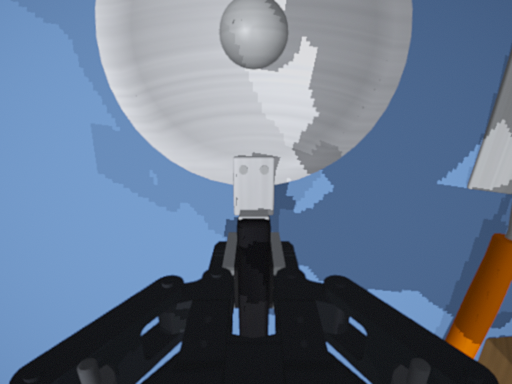

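Request:
{"op": "play_rows", "data": {
  "series": [
    [0,0,0,-0.0005,0,0,0.008],
    [0,0,0,-0.001,0,0,0.008],
    [0,0,0,-0.0015,0,0,0.008],
    [0,0,0,-0.002,0,0,0.008],
    [0,0,0,-0.002,0,0,0.008],
    [0,0,0,-0.002,0,0,0.008],
    [0,0,0,-0.001,0,0,0.008],
    [0,0,0,0,0,0,0.008]
  ]
}}

```text
time: 23.45
position: [0.6075, -0.2597, 0.0305]
tcp_rot: [0.9, 1.57, -0.529]
force: [0.6, 0.0, -3.1]
gripper_width: 0.0139
```

```bash
python3 - <<'E'
from h import *
st=bot.sense();im=bot.read_camera("wrist"); cv2.imwrite("pics/w22.png",im)
im=bot.read_camera("scene"); cv2.imwrite("pics/s22.png",cv2.resize(im[120:270,130:330],None,fx=4,fy=4,interpolation=cv2.INTER_CUBIC))
print(st["position"],st["force"],st["torque"],st["gripper_width"],st["time"])
E
```

```text
[ 0.60754995 -0.259659    0.03050065] [ 0.55934544  0.04781751 -3.13019134] [-0.28817053 -0.02281379  0.02650774] 0.013921796693253078 23.45
```

View pics/w22.png

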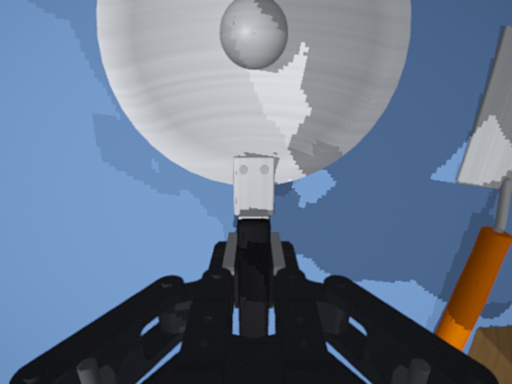

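View pics/s22.png

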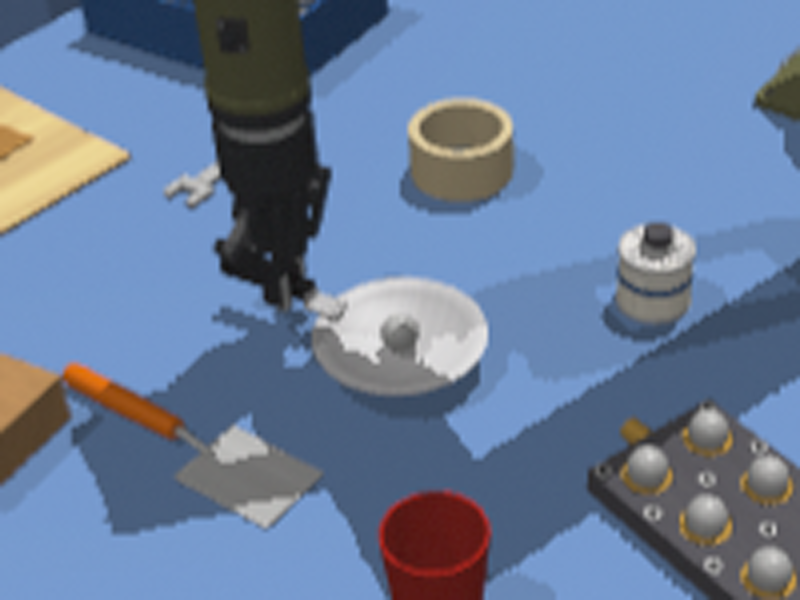

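Request:
{"op": "play_rows", "data": {
  "series": [
    [0,0,0,-0.002,0,0,0.008],
    [0,0,0,-0.004,0,0,0.008],
    [0,0,0,-0.006,0,0,0.008],
    [0,0,0,-0.008,0,0,0.008],
    [0,0,0,-0.01,0,0,0.008],
    [0,0,0,-0.01,0,0,0.008],
    [0,0,0,-0.01,0,0,0.008],
    [0,0,0,-0.01,0,0,0.008]
  ]
}}

```text
time: 24.35
position: [0.6076, -0.2597, 0.0915]
tcp_rot: [0.902, 1.57, -0.527]
force: [0.0, 0.3, -3.2]
gripper_width: 0.0138
```

Request:
{"op": "play_rows", "data": {
  "series": [
    [0,0,0,-0.01,0,0,0.008],
    [0,0,0,-0.01,0,0,0.008],
    [0,0,0,-0.01,0,0,0.008],
    [0,0,0,-0.01,0,0,0.008],
    [0,0,0,-0.01,0,0,0.008],
    [0,0,0,-0.01,0,0,0.008],
    [0,0,0,-0.01,0,0,0.008],
    [0,0,0,-0.008,0,0,0.008]
  ]
}}

```text
time: 25.15
position: [0.6076, -0.2597, 0.1693]
tcp_rot: [0.975, 1.57, -0.454]
force: [-0.0, -0.2, -3.0]
gripper_width: 0.0136
```

Request:
{"op": "play_rows", "data": {
  "series": [
    [0,0,0,-0.006,0,0,0.008],
    [0,0,0,-0.004,0,0,0.008],
    [0,0,0,-0.002,0,0,0.008],
    [0,0,0,0,0,0,0.008],
    [0,0,0,0,0,0,0.008]
  ]
}}

```text
time: 25.65
position: [0.6072, -0.2595, 0.1798]
tcp_rot: [-2.209, 1.57, 2.645]
force: [0.6, -0.1, -3.5]
gripper_width: 0.0138
```

```bash
python3 - <<'E'
from h import *
st=bot.sense();im=bot.read_camera("wrist"); cv2.imwrite("pics/w23.png",im)
print(st["position"],st["force"],st["torque"],st["gripper_width"],st["time"],np.degrees(st["q"]).round(1))
R0=R.from_euler("xyz",st["tcp_rot"]).as_matrix();print(R0.round(4), np.degrees(np.arctan2(R0[1,1],R0[0,1])))
E
```

```text
[ 0.60717383 -0.25945181  0.1797742 ] [ 0.61041973 -0.05141331 -3.4779785 ] [-0.23637179  0.00332355  0.00713964] 0.013846270304532907 25.65 [-26.8  26.9  80.    0.   73.1 -34.9]
[[-7.000e-04  9.900e-01  1.408e-01]
 [ 4.000e-04  1.408e-01 -9.900e-01]
 [-1.000e+00 -7.000e-04 -5.000e-04]] 8.093801084126154
```

View pics/w23.png

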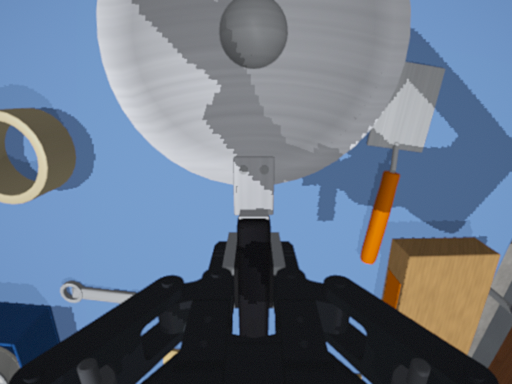

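Lifted clear: the ball is still at (253,32), the underside is at about 0.16 m and the handle still points to the side. Now I'll turn slowly about the dish's middle.

Request:
{"op": "play_rows", "data": {
  "series": [
    [0.5,0,0,0,-0.00094,0,0.008],
    [1,0,0,0,-0.00189,0,0.008],
    [1.5,0,0,0,-0.00283,0,0.008],
    [2,0,0,0,-0.00377,0,0.008],
    [2.5,0,0,0,-0.00471,0,0.008],
    [2.5,0,0,0,-0.00471,0,0.008],
    [2.5,0,0,0,-0.00471,0,0.008],
    [2.5,0,0,0,-0.00471,0,0.008]
  ]
}}

```text
time: 26.5
position: [0.5787, -0.2604, 0.1802]
tcp_rot: [-1.502, 1.57, 3.087]
force: [0.0, 0.3, -3.0]
gripper_width: 0.0139
```

```bash
cat >> h.py <<'E'
def rep(tag):
    st=bot.sense();im=bot.read_camera("wrist"); cv2.imwrite(f"pics/{tag}.png",im)
    R0=R.from_euler("xyz",st["tcp_rot"]).as_matrix()
    print("t",st["time"],"tcp",st["position"].round(4),"mid",(st["position"]-.108*R0[:,2]).round(4),"jaw",np.degrees(np.arctan2(R0[1,1],R0[0,1])).round(2),"tilt y,z",np.degrees(R0[2,1:]).round(2),"F",st["force"].round(1),"w",st["gripper_width"].round(4),"q",np.degrees(st["q"]).round(0))
E
python3 -c "
from h import *
rep('w24')"
```

```text
Traceback (most recent call last):
  File "h.py", line 48, in rep
    print("t",st["time"],"tcp",st["position"].round(4),"mid",(st["position"]-.108*R0[:,2]).round(4),"jaw",np.degrees(np.arctan2(R0[1,1],R0[0,1])).round(2),"tilt y,z",np.degrees(R0[2,1:]).round(2),"F",st["force"].round(1),"w",st["gripper_width"].round(4),"q",np.degrees(st["q"]).round(0))
                                                                                                                                                                                                                                 ^^^^^^^^^^^^^^^^^^^^^^^^^
AttributeError: 'float' object has no attribute 'round'
```

View pics/w24.png

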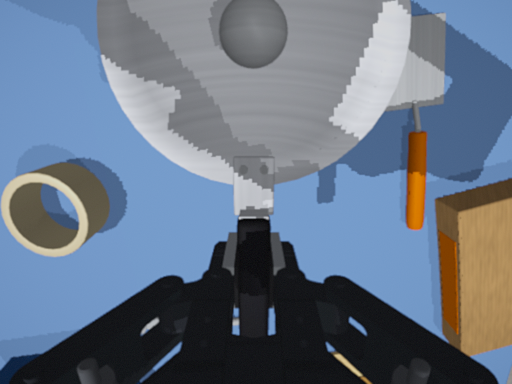

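Request:
{"op": "play_rows", "data": {
  "series": [
    [2.5,0,0,0,-0.00471,0,0.008],
    [2.5,0,0,0,-0.00471,0,0.008],
    [2.5,0,0,0,-0.00471,0,0.008],
    [2.5,0,0,0,-0.00471,0,0.008],
    [2.5,0,0,0,-0.00471,0,0.008],
    [2.5,0,0,0,-0.00471,0,0.008],
    [2.5,0,0,0,-0.00471,0,0.008],
    [2.5,0,0,0,-0.00471,0,0.008]
  ]
}}

```text
time: 27.35
position: [0.5427, -0.2502, 0.1802]
tcp_rot: [-1.337, 1.571, 2.904]
force: [0.3, -0.2, -1.9]
gripper_width: 0.0136
```

```bash
sed -i 's/st\["gripper_width"\].round(4)/round(st["gripper_width"],4)/' h.py
python3 -c "
from h import *
rep('w25')"
```

```text
t 27.35 tcp [ 0.5427 -0.2502  0.1802] mid [ 0.5918 -0.154   0.1802] jaw -27.02 tilt y,z [-0.01  0.  ] F [ 0.3 -0.2 -1.9] w 0.0136 q [-29.  22.  88.  -0.  70.  -2.]
```

View pics/w25.png

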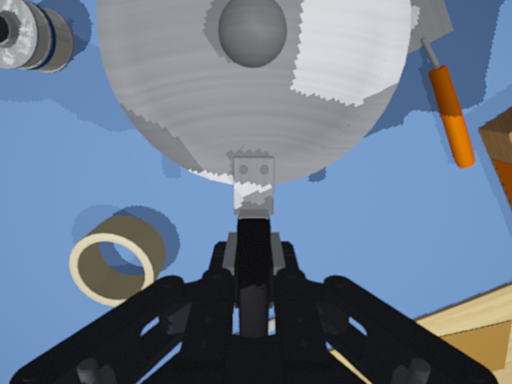

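Request:
{"op": "play_rows", "data": {
  "series": [
    [2.5,0,0,0,-0.00471,0,0.008],
    [2.5,0,0,0,-0.00471,0,0.008],
    [2.5,0,0,0,-0.00471,0,0.008],
    [2.5,0,0,0,-0.00471,0,0.008],
    [2.5,0,0,0,-0.00471,0,0.008],
    [2.5,0,0,0,-0.00471,0,0.008],
    [2.5,0,0,0,-0.00471,0,0.008],
    [2.5,0,0,0,-0.00471,0,0.008]
  ]
}}

```text
time: 28.2
position: [0.5124, -0.2283, 0.1803]
tcp_rot: [-1.17, 1.571, 2.723]
force: [0.0, -0.3, -1.6]
gripper_width: 0.0139
```

Request:
{"op": "play_rows", "data": {
  "series": [
    [2.5,0,0,0,-0.00471,0,0.008],
    [2.5,0,0,0,-0.00471,0,0.008],
    [2.5,0,0,0,-0.00471,0,0.008],
    [2.5,0,0,0,-0.00471,0,0.008],
    [2.5,0,0,0,-0.00471,0,0.008],
    [2.5,0,0,0,-0.00471,0,0.008],
    [2.5,0,0,0,-0.00471,0,0.008],
    [2.5,0,0,0,-0.00471,0,0.008]
  ]
}}

```text
time: 29.0
position: [0.4912, -0.1973, 0.1803]
tcp_rot: [-0.968, 1.57, 2.576]
force: [0.1, 0.7, -2.0]
gripper_width: 0.0141
```

```bash
python3 -c "
from h import *
rep('w26')"
```

```text
t 29.0 tcp [ 0.4912 -0.1973  0.1803] mid [ 0.5906 -0.155   0.1802] jaw -66.97 tilt y,z [-0.02  0.01] F [ 0.1  0.7 -2. ] w 0.0141 q [-26.  17.  97.   0.  66.  41.]
```

View pics/w26.png

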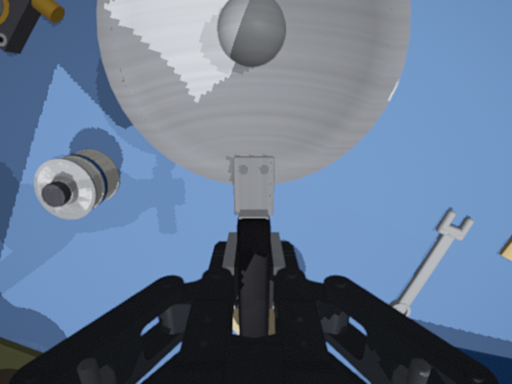

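Request:
{"op": "play_rows", "data": {
  "series": [
    [2.5,0,0,0,-0.00471,0,0.008],
    [2.5,0,0,0,-0.00471,0,0.008],
    [2.5,0,0,0,-0.00471,0,0.008],
    [2.5,0,0,0,-0.00471,0,0.008],
    [2.5,0,0,0,-0.00471,0,0.008],
    [2.5,0,0,0,-0.00471,0,0.008],
    [2.5,0,0,0,-0.00471,0,0.008],
    [2,0,0,0,-0.00377,0,0.008]
  ]
}}

```text
time: 29.85
position: [0.4821, -0.1618, 0.1802]
tcp_rot: [-0.778, 1.57, 2.426]
force: [-0.5, -0.3, -1.3]
gripper_width: 0.0142
```

Request:
{"op": "play_rows", "data": {
  "series": [
    [1.5,0,0,0,-0.00283,0,0.008],
    [1,0,0,0,-0.00189,0,0.008],
    [0.6,0,0,0,-0.00113,0,0.008],
    [0.5,0,0,0,-0.00094,0,0.008],
    [0,0,0,0,0,0,0.008],
    [0,0,0,0,0,0,0.008],
    [0,0,0,0,0,0,0.008]
  ]
}}

```text
time: 30.55
position: [0.482, -0.1554, 0.1802]
tcp_rot: [-0.134, 1.571, 3.008]
force: [-0.4, -0.6, -3.0]
gripper_width: 0.0138
```

```bash
python3 -c "
from h import *
rep('w27')
im=bot.read_camera('scene');cv2.imwrite('pics/s27.png',im);im=bot.read_camera('side');cv2.imwrite('pics/d27.png',im)"
```

```text
t 30.55 tcp [ 0.482  -0.1554  0.1802] mid [ 0.59   -0.1554  0.1802] jaw -90.0 tilt y,z [-0.    0.01] F [-0.4 -0.6 -3. ] w 0.0138 q [-23.  15.  99.  -0.  65.  67.]
```

View pics/w27.png

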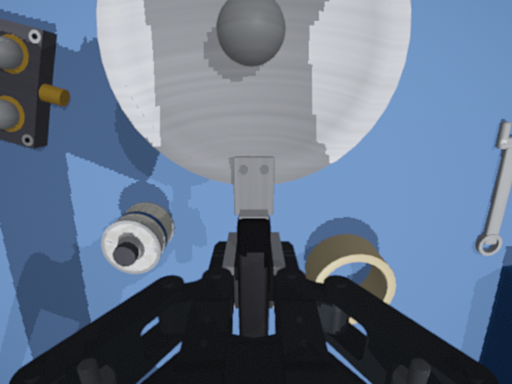

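View pics/s27.png

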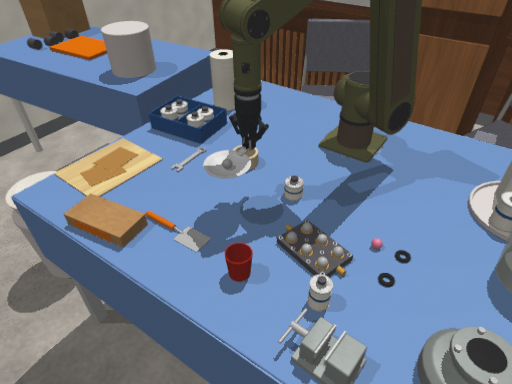

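View pics/d27.png

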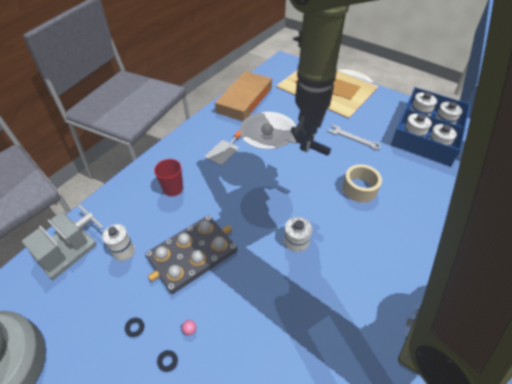

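Turn complete: heading −90.0° jaw, so the dish axis is at 0°, and the ball is still in the middle at (251,28). To bring the dish straight ahead of the robot (y = 0, toward trainee_side), I'll glide it over slowly.

Request:
{"op": "play_rows", "data": {
  "series": [
    [0,0,0,0,-0.0005,-0.0003,0.008],
    [0,0,0,0,-0.001,-0.0006,0.008],
    [0,0,0,0,-0.0015,-0.0009,0.008],
    [0,0,0,0,-0.002,-0.0012,0.008],
    [0,0,0,0,-0.0025,-0.0015,0.008],
    [0,0,0,0,-0.003,-0.0018,0.008],
    [0,0,0,0,-0.0035,-0.0021,0.008],
    [0,0,0,0,-0.004,-0.0024,0.008]
  ]
}}

```text
time: 31.5
position: [0.493, -0.137, 0.1802]
tcp_rot: [-1.189, 1.571, 1.952]
force: [-0.1, -1.1, -2.6]
gripper_width: 0.0142
```

Request:
{"op": "play_rows", "data": {
  "series": [
    [0,0,0,0,-0.0045,-0.0027,0.008],
    [0,0,0,0,-0.005,-0.003,0.008],
    [0,0,0,0,-0.005,-0.003,0.008],
    [0,0,0,0,-0.005,-0.003,0.008],
    [0,0,0,0,-0.005,-0.003,0.008],
    [0,0,0,0,-0.005,-0.003,0.008],
    [0,0,0,0,-0.005,-0.003,0.008],
    [0,0,0,0,-0.005,-0.003,0.008]
  ]
}}

```text
time: 32.3
position: [0.5168, -0.0974, 0.1802]
tcp_rot: [-1.935, 1.571, 1.206]
force: [0.6, 0.2, -2.8]
gripper_width: 0.0137
```

```bash
python3 -c "
from h import *
rep('w28')"
```

```text
t 32.3 tcp [ 0.5168 -0.0974  0.1802] mid [ 0.6248 -0.0974  0.1802] jaw -90.0 tilt y,z [-0. -0.] F [ 0.6  0.2 -2.8] w 0.0137 q [-15.  17.  97.   0.  66.  75.]
```

View pics/w28.png

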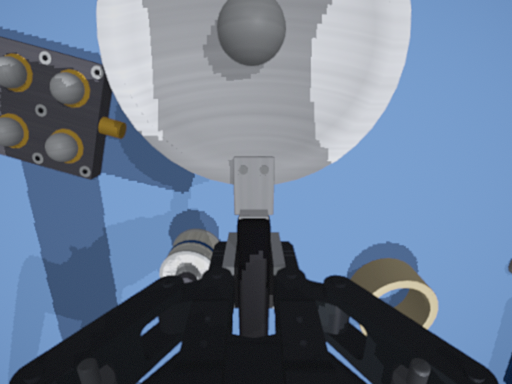

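Request:
{"op": "play_rows", "data": {
  "series": [
    [0,0,0,0,-0.005,-0.003,0.008],
    [0,0,0,0,-0.005,-0.003,0.008],
    [0,0,0,0,-0.005,-0.003,0.008],
    [0,0,0,0,-0.005,-0.003,0.008],
    [0,0,0,0,-0.005,-0.003,0.008],
    [0,0,0,0,-0.005,-0.003,0.008],
    [0,0,0,0,-0.005,-0.003,0.008],
    [0,0,0,0,-0.005,-0.003,0.008]
  ]
}}

```text
time: 33.15
position: [0.5408, -0.0574, 0.1802]
tcp_rot: [-0.752, 1.571, 2.39]
force: [0.0, -0.4, -3.1]
gripper_width: 0.014
```

Request:
{"op": "play_rows", "data": {
  "series": [
    [0,0,0,0,-0.005,-0.003,0.008],
    [0,0,0,0,-0.005,-0.003,0.008],
    [0,0,0,0,-0.005,-0.003,0.008],
    [0,0,0,0,-0.005,-0.003,0.008],
    [0,0,0,0,-0.005,-0.003,0.008],
    [0,0,0,0,-0.005,-0.003,0.008],
    [0,0,0,0,-0.0045,-0.0027,0.008],
    [0,0,0,0,-0.004,-0.0024,0.008]
  ]
}}

```text
time: 33.95
position: [0.5639, -0.0189, 0.1802]
tcp_rot: [-1.911, 1.571, 1.23]
force: [-0.3, 0.2, -2.9]
gripper_width: 0.0141
```

Request:
{"op": "play_rows", "data": {
  "series": [
    [0,0,0,0,-0.0035,-0.0021,0.008],
    [0,0,0,0,-0.003,-0.0018,0.008],
    [0,0,0,0,-0.0025,-0.0015,0.008],
    [0,0,0,0,-0.002,-0.0012,0.008],
    [0,0,0,0,-0.0015,-0.0009,0.008],
    [0,0,0,0,-0.001,-0.0006,0.008],
    [0,0,0,0,-0.0005,-0.0003,0.008],
    [0,0,0,0,0,0,0.008]
  ]
}}

```text
time: 34.75
position: [0.572, -0.0053, 0.1802]
tcp_rot: [0.76, 1.571, -2.382]
force: [-0.0, -0.5, -2.7]
gripper_width: 0.014
```

Request:
{"op": "play_rows", "data": {
  "series": [
    [0,0,0,0,0,0,0.008],
    [0,0,0,0,0,0,0.008],
    [0,0,0,0,0,0,0.008],
    [0,0,0,0,0,0,0.008]
  ]
}}

```text
time: 35.15
position: [0.572, -0.0054, 0.1802]
tcp_rot: [1.018, 1.571, -2.123]
force: [0.2, 1.1, -2.8]
gripper_width: 0.0143
```

```bash
python3 -c "
from h import *
rep('w29')
w=cv2.imread('pics/w29.png')
im=bot.read_camera('scene');cv2.imwrite('pics/s29r.png',im);cv2.imwrite('pics/s29.png',cv2.resize(im[120:320,180:440],None,fx=3,fy=3));im=bot.read_camera('side');cv2.imwrite('pics/d29r.png',im);cv2.imwrite('pics/d29.png',cv2.resize(im[80:384,90:400],None,fx=1.9,fy=1.9))
for c in ('scene','side'):
    for n in ('worn_ball_center','dish_mid'):
        print(c,n,[(r['at'].round(3) if hasattr(r['at'],'round') else r['at'],round(r['confidence'],2)) for r in bot.find_in(n,c)][:3])
"
```

```text
t 35.15 tcp [ 0.572  -0.0054  0.1802] mid [ 0.68   -0.0054  0.1802] jaw -90.01 tilt y,z [0. 0.] F [ 0.2  1.1 -2.8] w 0.0143 q [-5. 20. 91. -0. 68. 85.]
scene worn_ball_center [([0.6891, 0.0025, 0.184], 0.49)]
scene dish_mid [([0.6721, -0.0044, 0.1728], 0.82)]
side worn_ball_center [([0.6749, 0.0047, 0.1874], 0.65)]
side dish_mid [([0.6895, 0.0053, 0.1696], 0.73)]
```

View pics/w29.png

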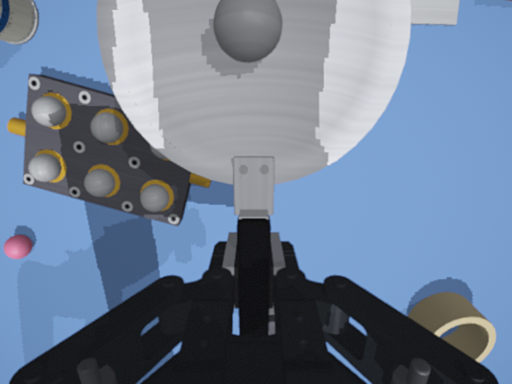

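View pics/s29.png

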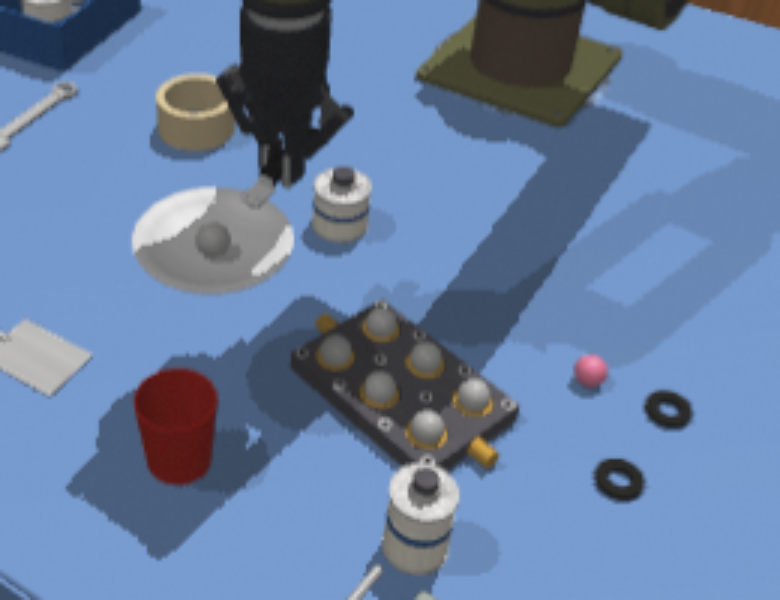

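View pics/d29.png

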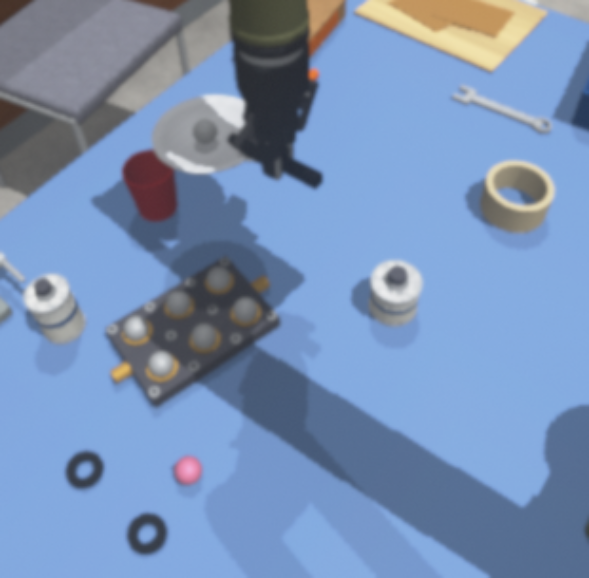

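```bash
cat > b.py <<'E'
from h import *
c=bot.get_calibration("wrist");Ct=(c["K"],c["dist_coeffs"],c["hand_eye"][:3,3],c["hand_eye"][:3,:3])
print("mid px",proj(Ct,[.001,0,-.108]))
def bl(im):
    g=cv2.GaussianBlur(cv2.cvtColor(im,cv2.COLOR_BGR2GRAY),(3,3),0)
    h=cv2.HoughCircles(g[0:90,190:320],cv2.HOUGH_GRADIENT,1.0,60,param1=60,param2=12,minRadius=29,maxRadius=38)
    if h is None: return None
    u=h[0,0,:2]+[190,0]; p,v=ray(Ct,u); q=p+v*(.001-p[0])/v[0]
    return u,h[0,0,2],"off outward,tool y (mm)",round((-q[2]-.108)*1000,1),round(q[1]*1000,1)
if __name__=="__main__":
    for n in (21,22,23,24,25,26,27,28,29): print(n,bl(cv2.imread(f"pics/w{n}.png")))
E
python3 b.py
```

```text
mid px [[253.54523955  29.77815389]]
21 (array([252.5,  33.5]), np.float32(35.2), 'off outward,tool y (mm)', np.float64(-1.5), np.float64(-0.5))
22 (array([253.5,  34.5]), np.float32(34.0), 'off outward,tool y (mm)', np.float64(-1.9), np.float64(-0.0))
23 (array([253.5,  33.5]), np.float32(34.1), 'off outward,tool y (mm)', np.float64(-1.5), np.float64(-0.0))
24 (array([252.5,  34.5]), np.float32(33.8), 'off outward,tool y (mm)', np.float64(-1.9), np.float64(-0.5))
25 (array([252.5,  34.5]), np.float32(32.9), 'off outward,tool y (mm)', np.float64(-1.9), np.float64(-0.5))
26 (array([253.5,  30.5]), np.float32(36.3), 'off outward,tool y (mm)', np.float64(-0.3), np.float64(-0.0))
27 (array([250.5,  29.5]), np.float32(34.9), 'off outward,tool y (mm)', np.float64(0.1), np.float64(-1.3))
28 (array([253.5,  27.5]), np.float32(37.4), 'off outward,tool y (mm)', np.float64(0.9), np.float64(-0.0))
29 (array([247.5,  25.5]), np.float32(35.0), 'off outward,tool y (mm)', np.float64(1.7), np.float64(-2.6))
```

Request:
{"op": "play_rows", "data": {
  "series": [
    [0,0,0,0,0,0,0.008],
    [0,0,0,0,0,0,0.008],
    [0,0,0,0,0,0,0.008],
    [0,0,0,0,0,0,0.008],
    [0,0,0,0,0,0,0.008],
    [0,0,0,0,0,0,0.008],
    [0,0,0,0,0,0,0.008],
    [0,0,0,0,0,0,0.008]
  ]
}}

```text
time: 36.3
position: [0.5721, -0.0053, 0.1802]
tcp_rot: [-0.192, 1.571, 2.949]
force: [-0.1, 0.6, -2.2]
gripper_width: 0.0141
```

```bash
python3 -c "
from b import *
rep('w30');print(bl(cv2.imread('pics/w30.png')))"
```

```text
mid px [[253.54523781  29.77815439]]
t 36.3 tcp [ 0.5721 -0.0053  0.1802] mid [ 0.6801 -0.0053  0.1802] jaw -90.01 tilt y,z [-0.  0.] F [-0.1  0.6 -2.2] w 0.0141 q [-5. 20. 91.  0. 68. 85.]
(array([247.5,  26.5]), np.float32(35.1), 'off outward,tool y (mm)', np.float64(1.3), np.float64(-2.6))
```

View pics/w30.png

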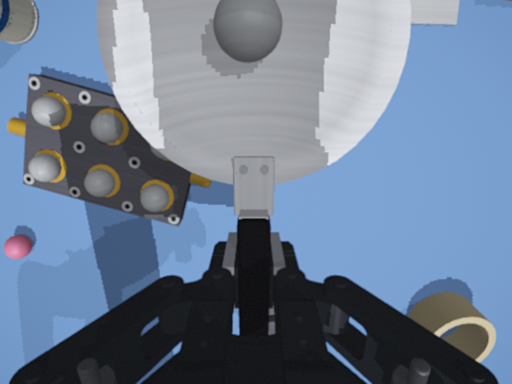

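The ball is at rest about 3 mm from the dish middle, on the flat spot. The dish is level, pointing along +x, with its underside about 0.16 m up. Handing in.

```bash
python3 -c "
from rig import bot
print(bot.job_done())"
```

```text
the job is handed in; nothing more can be done
None
```

I handed the job in at 36.3 s, with both new balls in the empty seats and the arm still holding the dish out toward the trainees. No verdict was reported, so what follows is from my own last checks.

- **Balls:** the two steel balls from the rubber rings are now in the end seat and the middle seat. Every seat in the plate shows a ball, and the brass rings show evenly around the two new ones. The first ball met its rim about 1 mm off centre and pressed with about 14 N. I shifted it to reduce the sideways force before letting go. The second went in at about 3 N.
- **Left alone:** the pink look-alike, the tins, cup, tape, wrench and putty knife look unmoved in the last pictures.
- **Dish:** I gripped it by the handle and lifted it straight up with the handle still to the side, until its underside was about 16 cm above the table. I then turned it about its own middle until the handle pointed straight back (within 0.1°), and glided it slowly to straight ahead of the robot.
- **Final pose:** the gripper reads 0.0° tilt and the dish sits in it as it did on the table. It stands 5 mm off the robot's centre line. The force reads only about the dish's own weight, so nothing else is touching it.
- **Worn ball:** it started about 2 mm from the middle and ended about 3 mm from it, on the flat spot. It stayed at rest over the last second of waiting.
- **Disagreement:** in the last views the networks' positions for the dish and ball differed from the gripper reading and my wrist-camera measurement by up to about 1 cm. I went by the wrist camera.

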